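# Load a pipe spool on the slide carrier and index it to the next station

## Task

Take the flanged pipe piece out of the blue rack, set it down on the tan rubber pad and let go, then take it again by its round tube and lay it, without dropping it, down in the yellow carrier between its end plates, the tube pointing along the rail. With the piece lying in it, push the carrier along the rail to the next station, the green mark, so that it clicks into the detent there and does not run on towards the red one. Leave the bucket, grinding disc and die grinder where they are.

Things in the scene. Friction and masses are not known exactly. Their poses are not given: they have to be found in the camera images.
- fitting_center (a point): Bright metal flanged pipe piece, loose, 0.2 to 0.4 kg: a round tube 28 mm in diameter between two square flanges 44 x 44 mm, 6 mm thick; 62 mm long over the flanges, 50 mm between them. The point is its centre, 22 mm above what it rests on. Its y axis runs along the tube. In the rack only its outer flange faces (62 mm apart) are free to grip; in the carrier these are covered and only the tube is.
- rack: Fixed blue slotted rack: floor plate 70 x 72 x 4 mm; two upright walls 6 mm thick, 56 mm long, rising to 44 mm above the bench, 48 mm apart, one either side of the piece, parallel to its tube; open above and at both ends. Origin at the centre of its underside on the bench (z = 0); y axis along the slot.
- pad: Fixed tan rubber pad, 120 x 120 x 4 mm, flat on the bench; origin at the centre of its underside.
- rail: Fixed rail slide: grey base plate 120 x 360 x 10 mm, origin at the centre of its underside on the bench; y axis along the rail, the way to push. A steel rail 26 mm wide rises to 28 mm along its middle. Painted marks on the plate's edges show the stations of the carrier's centre: blue (start) at y = -100 mm, green (next) at 0, red at +100.
- nest (a point): Where the seated piece's centre belongs in the yellow carrier: 22 mm above its deck, 66 above the bench; y axis along the rail, the way to push. Deck 80 (x) by 88 mm (y); at each y end an upright plate 60 wide, 10 thick, 36 mm high, inner faces 68 mm apart. Four black lugs 10 mm high leave 49 mm across for the flanges; both sides are open between the lugs (42 mm).
- push_face (a point): Centre of the outer face of the carrier's rear end plate, the face to push on, 62 mm above the bench and 44 mm behind the nest point; the face spans 44 to 80 mm above the bench and is 60 mm wide. Above the rail behind it there is free room (nothing higher than 28 mm). y axis is the pushing direction.
- carrier (a joint): How far the carrier stands along the rail, in m: about 0 in the blue start detent, 0.100 in the green next one, 0.200 in the red one. It slides with about 1.5 N friction plus 8 N per m/s; the spring ball takes about 6 N to leave a detent or enter one, and draws the carrier in from about 4 mm either side.
- bucket_mid (a point): Blue plastic bucket, 100 mm across the rim, 90 mm high, loose, not to be disturbed; the point is its centre, 45 mm up.
- disc_mid (a point): Brown grinding disc, 100 mm across, 7 mm thick, lying loose, not to be disturbed; the point is its centre.
- grinder_mid (a point): Green die grinder, loose, lying along its x axis, not to be disturbed: body 150 x 36 x 36 mm, with a spindle and orange burr reaching 173 mm from the point in +x and an air fitting reaching 95 mm in -x; the point is the centre of the green body, 18 mm up.
Not all that is in view belongs to the job. What is meant by the part that bears fitting_center is not orange, and is the larger of those in its own colour. Of the things like the pad, leave any that is orange; of the rest the larger one is meant.

How it is judged:
On the way, in this order (a step that is already met when the one before it is completed fails the run):
1. the pipe piece lies on the rubber pad, let go (x of fitting_center in the frame of pad between -0.06 and 0.06 m and y of fitting_center in the frame of pad between -0.06 and 0.06 m and z of fitting_center in the frame of pad between 0.023 and 0.029 m and contact force between the fingers and fitting below 0.05 N and linear speed of fitting below 0.02 m/s), for 0.2 s.
2. the pipe piece lies in the carrier between the end plates, let go, the carrier still in the blue start detent (x of fitting_center in the frame of nest between -0.005 and 0.005 m and y of fitting_center in the frame of nest between -0.005 and 0.005 m and z of fitting_center in the frame of nest between -0.003 and 0.003 m and angle between the y axis of fitting_center and the y axis of nest, either way round below 0.1 rad and contact force between the fingers and fitting below 0.05 N and linear speed of fitting below 0.02 m/s and value of joint carrier between -0.009 and 0.008 m), for 0.2 s.
At the end, for the whole second after the job is handed in: The carrier rests in the green detent (0.100 m, within 4 mm) with the pipe piece lying in it, let go and still: centre within 5 mm of the nest point in x and y and 3 mm in height, tube along the rail within 0.1 rad (x of fitting_center in the frame of nest between -0.005 and 0.005 m and y of fitting_center in the frame of nest between -0.005 and 0.005 m and z of fitting_center in the frame of nest between -0.003 and 0.003 m and angle between the y axis of fitting_center and the y axis of nest, either way round below 0.1 rad and contact force between the fingers and fitting below 0.05 N and linear speed of fitting below 0.02 m/s and value of joint carrier between 0.096 and 0.104 m and velocity of joint carrier between -0.01 and 0.01 m/s); the robot touches nothing.
It fails at once if the carrier runs more than 30 mm past the green station (value of joint carrier above 0.13 m).
It fails at once if the pipe piece is let go more than 20 mm above its seat in the carrier (horizontal distance between fitting_center and nest below 0.06 m and z of fitting_center in the frame of nest above 0.02 m and contact force between the fingers and fitting below 0.02 N).
It fails at once if the bucket is moved by more than 30 mm (distance of bucket_mid from where it was at the start of the episode above 0.03 m).
It fails at once if the disc is moved by more than 30 mm (distance of disc_mid from where it was at the start of the episode above 0.03 m).
It fails at once if the grinder is moved by more than 30 mm (distance of grinder_mid from where it was at the start of the episode above 0.03 m).
It also fails if it takes over 72 s, if anything falls off the work surface, if the arm or the gripper's body presses on something with over 40 N, if the wrist force passes 120 N, or if a joint passes its speed limit or range.

## Robot

A 7-joint arm with a two-finger parallel gripper is mounted at the origin on the work surface. World frame = base frame: x ahead of the robot, y to its left, z up, the work surface at z = 0. Lengths are in m, angles in rad, forces in N, time in s.
With the tool pointing down it reaches from about 0.4 to 0.85 m from the base axis. Payload 6.9 kg.
Tool frame: the origin (TCP) lies midway between the tips of the shut fingers; the grasp point (between the pads) lies 19 mm behind it; z points along the fingers, y is the direction in which the jaws open and shut (so a half turn about z gives the same grasp; the last joint's range is limited). The gripper opens to 85 mm and grips with 20 to 120 N. Pads are 22 mm wide; open, the fingers measure 114 mm over their backs; the gripper's body (76 mm by 85 mm) begins 54 mm behind the grasp point. The pads swing forward as they close: fully open they stand 13 mm farther back than shut.
Start: joints at [-1.212, 0.507, -0.238, 1.5, 0.126, 1.149, -0.155], TCP at [0.157, 0.605, 0.231] pointing down, gripper open.
Joint ranges: [-3.08, 3.08], [-0.24, 2.05], [-1.43, 1.35], [0, 2.5], [-1.52, 4.66], [0.17, 1.96], [-2.89, 2.89]. Speed limits (rad/s): [2.39, 2.39, 3.14, 3.14, 3.14, 3.14, 3.14].

## Interface

Orientations are given as a unit quaternion [x, y, z, w].
In Python, from workcell import bot, get_image, ticket gives the robot as it stands.
- The arm moves only by the tool carry_out, never from a script. Its argument "increments" is a list of rows, each a list of 3 entries, a list of its own where there are three numbers: the shift along the tool's x, y, z in m, then the turn about the tool's z in degrees, then the closure in counts, from 0 (fully open) to 255 (shut). A call has 1 to 8 rows; each row shifts and turns the pose as measured when the row begins, along the tool's axes as they then stand; what a row does not reach is not made up. A row lasts 1/12 s, in which the tool goes at most 41.7 mm and 7.16 degrees, less where a joint would pass 70% of its speed; a pose out of reach is approached as far as the arm can. A call with a gripper value outside its range is refused whole. The fingers move at their own pace and stop on an object; the grip force is fixed at half the most. Time passes only in rows, so rows that do not move let the fingers close. It gives the time, the measured TCP pose, the force and the opening at its end, in the units of the state.
- bot.get_state(): the state, without advancing time (a new reading comes with each control period).
- get_image(name): name is "side" or "top" or "wrist"; returns a dict with "frame" (480x640x3 uint8, red, green, blue), "vertical_fov" (degrees; the focal length in pixels is half the picture's height over the tangent of half this angle, whatever the lens; pixels are square), "cx", "cy" (the principal point, pixels), "rvec" (rotation vector, rad) and "tvec" (3), from world to camera coordinates, as OpenCV has them. Camera axes: x right, y down, z forward; pixel columns grow to the right and rows downward; lengths in m; the calibration is good to about 2 mm. The wrist camera is an equidistant fisheye: a pixel r from the principal point sees the ray r / f radians off the axis. A picture is of the moment at which its call begins. There is no depth.
- ticket.finish_job(): hands the job in, once; it reports no verdict.
The state is a dict: "t": time; "q": joint angles; "joint_velocities": joint speeds; "joint_torque": joint torques, N m; "tool_pos": TCP position; "tcp_rot": TCP orientation; "wrist_force": force on the tool from outside, world axes, zero at the start; "wrist_torque": the same for the moment, N m; "finger_gap": finger opening in m.
Only numpy, scipy, OpenCV 4.12 (cv2) and the standard library are available. Lean on these libraries where they do the work, as an engineer would, in place of code of your own. Each camera call takes 0.05 s, during which the arm holds its last target.

## Working session

There is one attempt and no reset: what is moved stays moved. The work goes in short steps, Python scripts to look and compute and a tool call to move; the robot and the scene stay as the last step left them, time stands still between calls to the robot, and variables do not carry over. Pictures are saved under pics/ and viewed, and the job is handed in when it is done.

Besides the shell and the picture viewer there is one more tool, called after "Request:" in YAML: its name, and indented under it one key for each argument. carry_out: Moves the arm, as the interface text tells. Its arguments: {"type":"object","properties":{"increments":{"type":"array","items":{"type":"array"}}},"required":["increments"]}

```bash
ls; mkdir -p pics; python3 - <<'E'
from workcell import bot,get_image,ticket
import cv2,json,numpy as np
print(bot.get_state())
for n in("side","top","wrist"):
    d=get_image(n); cv2.imwrite(f"pics/{n}0.png",d["frame"][:,:,::-1])
    print(n,{k:v for k,v in d.items() if k!="frame"})
E
```

```text
pics
{'t': 0.0, 'q': array([-1.2115171 ,  0.5083248 , -0.23751017,  1.50110195,  0.12568107,
        1.14890765, -0.15479922]), 'joint_velocities': array([ 2.12348427e-03, -1.05567344e-04, -7.21797446e-04, -5.92536313e-05,
        8.37496030e-05,  2.83162277e-04,  1.41047105e-04]), 'joint_torque': array([ 7.64001061e-05, -6.20594573e+01, -2.18635730e+00, -2.49647069e+01,
        1.28044581e-02,  1.20413530e-02,  3.62414244e-05]), 'tool_pos': array([0.15686933, 0.6044864 , 0.23044792]), 'tcp_rot': array([ 1.26552304e-01,  9.91959547e-01, -8.72254597e-04, -9.96193934e-05]), 'wrist_force': array([ 0.58840261, -0.62098821, -0.06015085]), 'wrist_torque': array([-0.00521187, -0.01957183, -0.05867994]), 'finger_gap': 0.08540052660191084}
side {'vertical_fov': 50.02119290779789, 'cx': 322.83581060062176, 'cy': 239.94687274665603, 'rvec': array([ 2.29700304, -0.66630701,  0.24086587]), 'tvec': array([-0.42337473,  0.21099145,  1.30759157])}
top {'vertical_fov': 57.12816161493536, 'cx': 317.4286774271814, 'cy': 244.21297201219193, 'rvec': array([ 2.21156163, -2.19117077,  0.08358769]), 'tvec': array([-0.02392477,  0.4735195 ,  1.02455103])}
wrist {'vertical_fov': 65.70646984690485, 'cx': 316.9318046805717, 'cy': 238.94974092893236, 'rvec': array([-2.31193741, -1.7897781 , -0.23485863]), 'tvec': array([-0.62449443, -0.03190203,  0.37841485])}
```

View pics/top0.png

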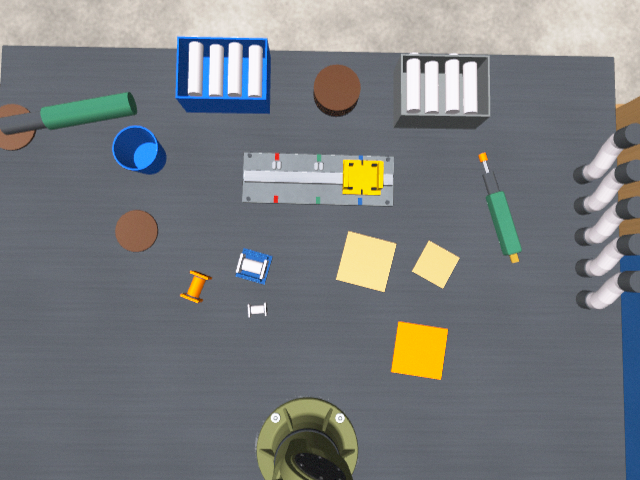

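View pics/side0.png

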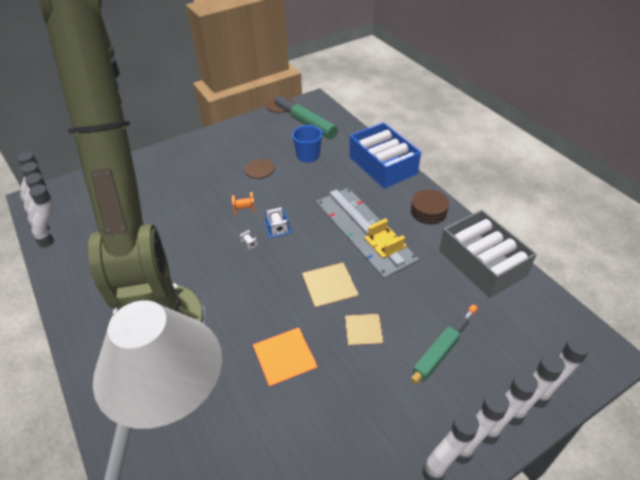

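View pics/wrist0.png

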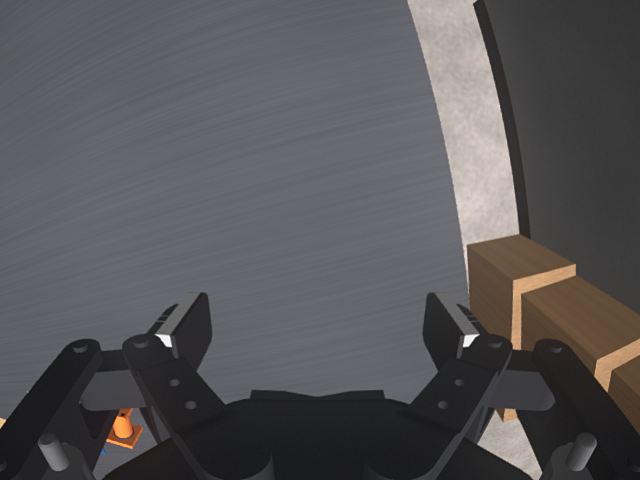

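The top view looks down with +y to the left. The piece stands in the blue rack at about (254,266), next to orange and small decoys. The large tan pad is at (367,262), and the yellow carrier sits at (363,178) on the rail's blue end. Next I'll take coarse measurements.

```bash
cat > h.py <<'E'
import numpy as np,cv2
from workcell import bot,get_image,ticket
from scipy.spatial.transform import Rotation as Rn
def cam(d):
    R=cv2.Rodrigues(np.array(d["rvec"]))[0]; t=np.array(d["tvec"]).ravel()
    f=240/np.tan(np.radians(d["vertical_fov"])/2); return R,t,f
def ray(d,uv,fish=False):
    R,t,f=cam(d); uv=np.atleast_2d(uv).astype(float)
    a=(uv-[d["cx"],d["cy"]])/f
    if fish:
        r=np.linalg.norm(a,axis=1,keepdims=True)+1e-12
        v=np.c_[a/r*np.sin(r),np.cos(r)]
    else: v=np.c_[a,np.ones(len(a))]
    return -R.T@t, v@R
def plane(d,uv,z,fish=False):
    c,v=ray(d,uv,fish); return (c+v*((z-c[2])/v[:,2])[:,None])[:,:2]
def proj(d,P,fish=False):
    R,t,f=cam(d); p=np.atleast_2d(P)@R.T+t
    if fish:
        r=np.linalg.norm(p[:,:2],axis=1); th=np.arctan2(r,p[:,2]); a=p[:,:2]/(r+1e-12)[:,None]*th[:,None]
    else: a=p[:,:2]/p[:,2:]
    return a*f+[d["cx"],d["cy"]]
def hsv(d): return cv2.cvtColor(d["frame"],cv2.COLOR_RGB2HSV)
def blobs(d,lo,hi,amin=30):
    m=cv2.inRange(hsv(d),np.array(lo),np.array(hi))
    cs,_=cv2.findContours(m,cv2.RETR_EXTERNAL,cv2.CHAIN_APPROX_NONE)
    return m,[c for c in cs if cv2.contourArea(c)>amin]
def tool():
    s=bot.get_state(); R=Rn.from_quat(s["tcp_rot"]).as_matrix(); return s,np.array(s["tool_pos"]),R
def rel(target,yawdeg=None):
    s,p,R=tool(); print("t",round(s["t"],2),"tcp",p.round(4),"x axis",R[:,0].round(3),"y",R[:,1].round(3),"z",R[:,2].round(3),"gap",round(s["finger_gap"],4),"F",np.round(s["wrist_force"],1))
    d=R.T@(np.array(target)-p); print("shift tool mm",(d*1000).round(1))
    if yawdeg is not None: # want tool y axis (mod 180) at world heading yawdeg; z down => turn about tool z = -world turn
        h=np.degrees(np.arctan2(R[1,1],R[0,1])); e=(yawdeg-h+90)%180-90; print("y heading",h.round(2),"turn tool z deg",round(-e,2))
E
python3 - <<'E'
from h import *
d=get_image("top")
def show(n,lo,hi,z,a=30):
    m,cs=blobs(d,lo,hi,a)
    for c in cs:
        r=cv2.minAreaRect(c); q=plane(d,cv2.boxPoints(r),z); print(n,np.array(r[0]).round(1),cv2.contourArea(c),"ctr",q.mean(0).round(4),"sides",np.linalg.norm(q[1]-q[0]).round(3),np.linalg.norm(q[2]-q[1]).round(3),"head",np.degrees(np.arctan2(*(q[1]-q[0])[::-1])).round(1))
show("tan",(15,60,180),(28,180,255),.004)
show("yellow",(22,200,150),(32,255,255),.06)
show("blue",(100,150,80),(125,255,255),.044)
show("white",(0,0,200),(180,40,255),.044)
show("rail",(0,0,100),(180,45,255),.01,2000)
show("brown",(0,80,40),(15,200,140),.007)
show("red",(0,180,120),(5,255,255),.01,5)
show("green",(60,100,40),(85,255,200),.01,5)
E
```

```text
tan [514.2 257.9] 43.0 ctr [ 0.446  -0.4909] sides 0.018 0.02 head -71.3
tan [435.5 264. ] 1208.5 ctr [ 0.4299 -0.3016] sides 0.086 0.086 head -29.5
tan [365.9 261.1] 2422.5 ctr [ 0.4353 -0.1353] sides 0.12 0.119 head -14.2
yellow [419.3 350.3] 2392.5 ctr [ 0.2367 -0.248 ] sides 0.111 0.112 head -8.3
yellow [193.7 285.9] 59.0 ctr [0.3754 0.2559] sides 0.039 0.01 head -20.5
yellow [362.5 177. ] 1236.0 ctr [ 0.6253 -0.1199] sides 0.089 0.078 head -89.2
blue [630.  385.5] 2838.5 ctr [ 0.1595 -0.7332] sides 0.042 0.419 head -89.6
blue [629.5 263. ] 257.5 ctr [ 0.4357 -0.741 ] sides 0.047 0.034 head -85.1
blue [253.6 265.9] 360.0 ctr [0.4213 0.1257] sides 0.066 0.068 head -14.9
blue [139.6 148.7] 1889.0 ctr [0.688  0.3915] sides 0.104 0.127 head -9.7
blue [222.7  74.8] 6758.5 ctr [0.8654 0.2049] sides 0.179 0.22 head 0.5
white [339.5 418. ] 55.5 ctr [ 0.0829 -0.0718] sides 0.02 0.018 head -89.8
white [275.  417.5] 56.0 ctr [0.0836 0.0724] sides 0.018 0.02 head -89.8
white [258. 309.] 90.0 ctr [0.3239 0.1142] sides 0.032 0.027 head -89.6
white [605.8 296.3] 388.5 ctr [ 0.3586 -0.6833] side
[... 1425 characters left out ...]
0.099 0.172 head -88.8
rail [319.5 239.5] 288024.0 ctr [ 0.5029 -0.0347] sides 1.561 1.154 head -88.8
brown [145.4 234.7] 46.0 ctr [0.4926 0.3858] sides 0.097 0.05 head -23.4
brown [337.  90.] 1751.0 ctr [ 0.8487 -0.0638] sides 0.112 0.124 head -89.0
red [275.5 199. ] 17.5 ctr [0.5804 0.0809] sides 0.007 0.014 head -89.3
red [276.5 156.5] 14.0 ctr [0.6827 0.0799] sides 0.007 0.012 head -89.2
green [317.5 200. ] 18.0 ctr [ 0.5792 -0.0189] sides 0.007 0.014 head -89.3
green [503.2 223.2] 1116.5 ctr [ 0.5288 -0.4631] sides 0.046 0.152 head -72.1
green [318.5 157. ] 16.5 ctr [ 0.6828 -0.0203] sides 0.007 0.015 head -89.2
green [ 87.9 110.4] 1982.5 ctr [0.7879 0.5295] sides 0.223 0.056 head -78.3
```

```bash
python3 - <<'E'
from h import *
d=get_image("wrist"); s,p,R=tool()
c,v=ray(d,[[320,240],[320,350],[320,0],[0,240]],True)
print("cam in tool",R.T@(c-p)); print("rays in tool",(v@R).round(3))
rel([0.420,0.126,0.231],76)
E
```

```text
cam in tool [ 0.06778613  0.00016556 -0.14219749]
rays in tool [[-0.262  0.008  0.965]
 [-0.532  0.008  0.846]
 [ 0.371  0.007  0.929]
 [-0.174 -0.753  0.635]]
t 0.25 tcp [0.1569 0.6048 0.2309] x axis [-0.968  0.251 -0.   ] y [ 0.251  0.968 -0.001] z [-0.    -0.001 -1.   ] gap 0.0855 F [ 1.2  0.3 -0.4]
shift tool mm [-3.749e+02 -3.974e+02  2.000e-01]
y heading 75.46 turn tool z deg -0.54
```

Request:
carry_out:
  increments:
    - [[-0.027,-0.028,0],0,0]
    - [[-0.027,-0.028,0],0,0]
    - [[-0.027,-0.028,0],0,0]
    - [[-0.027,-0.028,0],0,0]
    - [[-0.027,-0.028,0],0,0]
    - [[-0.027,-0.028,0],0,0]
    - [[-0.027,-0.028,0],0,0]
    - [[-0.027,-0.028,0],0,0]

```text
t: 0.92
tool_pos: [0.3083, 0.3311, 0.2271]
tcp_rot: [0.119, 0.993, 0.001, -0.003]
wrist_force: [0.4, -0.7, -0.5]
finger_gap: 0.0851
```

```bash
python3 -c "
from h import *
rel([0.420,0.126,0.231],76)"
```

```text
t 0.92 tcp [0.3083 0.3311 0.2271] x axis [-0.972  0.236  0.006] y [0.236 0.972 0.001] z [-0.006  0.003 -1.   ] gap 0.0851 F [ 0.4 -0.7 -0.5]
shift tool mm [-156.9 -172.9   -5.1]
y heading 76.36 turn tool z deg 0.36
```

Request:
carry_out:
  increments:
    - [[-0.026,-0.029,0],0,0]
    - [[-0.026,-0.029,0],0,0]
    - [[-0.026,-0.029,0],0,0]
    - [[-0.026,-0.029,0],0,0]
    - [[-0.026,-0.029,0],0,0]
    - [[-0.015,-0.015,0],0,0]
    - [[0,0,0],0,0]

```text
t: 1.5
tool_pos: [0.4177, 0.123, 0.2274]
tcp_rot: [0.124, 0.992, 0.001, -0.0]
wrist_force: [0.9, -0.1, -0.7]
finger_gap: 0.0856
```

```bash
python3 -c "
from h import *
rel([0.420,0.126,0.231],76)
d=get_image('wrist'); cv2.imwrite('pics/w1.png',d['frame'][:,:,::-1])
print(proj(d,[[.42,.126,.044]],True))"
```

```text
t 1.5 tcp [0.4177 0.123  0.2274] x axis [-0.969  0.246  0.001] y [0.246 0.969 0.001] z [-0.001  0.002 -1.   ] gap 0.0856 F [ 0.9 -0.1 -0.7]
shift tool mm [-1.4  3.5 -3.6]
y heading 75.75 turn tool z deg -0.25
[[320.14288814 219.31562776]]
```

View pics/w1.png

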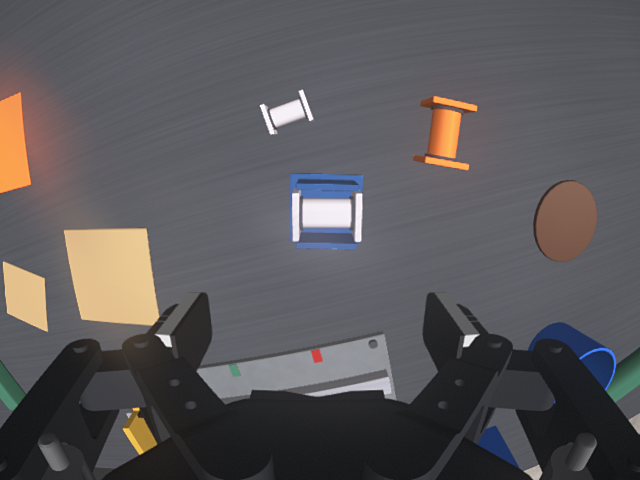

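```bash
python3 - <<'E'
from h import *
d=get_image("wrist")
m,cs=blobs(d,(0,0,150),(180,45,255),300)
for c in cs:
    x,y,w,h=cv2.boundingRect(c)
    if abs(x+w/2-327)<40 and abs(y+h/2-213)<40:
        for z in (.048,):
            q=plane(d,c.reshape(-1,2),z,True).astype(np.float32)
            r=cv2.minAreaRect(q*1000); print((x,y,w,h),z,r)
m,cs=blobs(d,(100,130,50),(125,255,255),100)
for c in cs:
    x,y,w,h=cv2.boundingRect(c)
    if abs(x+w/2-327)<40 and abs(y+h/2-213)<60:
        q=plane(d,c.reshape(-1,2),.044,True).astype(np.float32); print("blue",(x,y,w,h),cv2.minAreaRect(q*1000))
im=cv2.resize(d["frame"][160:260,270:390],None,fx=6,fy=6,interpolation=cv2.INTER_NEAREST);cv2.imwrite("pics/z1.png",im[:,:,::-1])
E
```

```text
(301, 200, 49, 30) 0.048 ((415.0633850097656, 133.02545166015625), (42.710453033447266, 26.165307998657227), 75.87947082519531)
(353, 194, 9, 49) 0.048 ((425.1527099609375, 159.49386596679688), (6.612125396728516, 43.622833251953125), 75.5628433227539)
(291, 192, 9, 51) 0.048 ((410.92901611328125, 106.58778381347656), (7.011756420135498, 45.313777923583984), 74.9382095336914)
blue (289, 175, 72, 38) ((397.4803466796875, 136.94869995117188), (63.03232192993164, 33.14796447753906), 75.4893569946289)
```

View pics/z1.png

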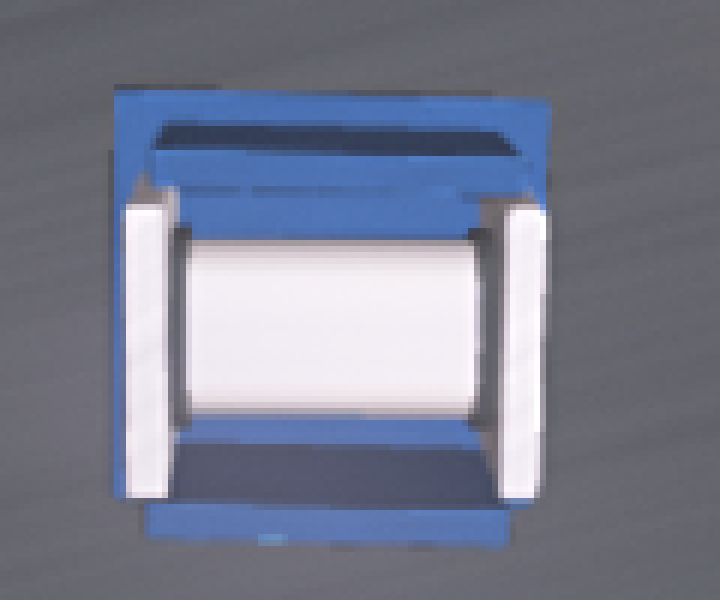

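The piece sits centred between the jaws at about (327,213) in the wrist view. That puts it at (0.418, 0.133) with its tube heading about 75°. I'll descend in steps.

```bash
python3 -c "
from h import *
rel([0.418,0.133,0.012],75.2)"
```

```text
t 1.6 tcp [0.416  0.1267 0.2273] x axis [-0.97   0.242  0.002] y [0.242 0.97  0.003] z [-0.002  0.003 -1.   ] gap 0.0851 F [-0.4  1.4 -0.5]
shift tool mm [ -1.    6.1 215.3]
y heading 75.98 turn tool z deg 0.78
```

Request:
carry_out:
  increments:
    - [[-0.001,0.006,0.03],0.8,0]
    - [[0,0,0.03],0,0]
    - [[0,0,0.03],0,0]
    - [[0,0,0.03],0,0]
    - [[0,0,0.015],0,0]
    - [[0,0,0],0,0]

```text
t: 2.1
tool_pos: [0.417, 0.1451, 0.0901]
tcp_rot: [0.123, 0.992, 0.006, 0.002]
wrist_force: [0.2, 0.4, -0.1]
finger_gap: 0.0855
```

```bash
python3 -c "
from h import *
rel([0.418,0.133,0.012],75.2)"
```

```text
t 2.1 tcp [0.417  0.1451 0.0901] x axis [-0.97   0.244 -0.002] y [0.244 0.97  0.013] z [ 0.005  0.012 -1.   ] gap 0.0855 F [ 0.2  0.4 -0.1]
shift tool mm [ -3.8 -12.5  77.9]
y heading 75.9 turn tool z deg 0.7
```

Request:
carry_out:
  increments:
    - [[-0.002,-0.006,0],0.4,0]
    - [[0,0,0],0,0]
    - [[0,0,0],0,0]

```text
t: 2.35
tool_pos: [0.4162, 0.1419, 0.091]
tcp_rot: [0.123, 0.992, 0.007, 0.001]
wrist_force: [0.2, 0.1, 1.1]
finger_gap: 0.0854
```

```bash
python3 -c "
from h import *
rel([0.418,0.133,0.012],75.2)"
```

```text
t 2.35 tcp [0.4162 0.1419 0.091 ] x axis [-0.97   0.245  0.   ] y [0.245 0.969 0.014] z [ 0.003  0.013 -1.   ] gap 0.0854 F [0.2 0.1 1.1]
shift tool mm [-3.9 -9.3 78.8]
y heading 75.81 turn tool z deg 0.61
```

Request:
carry_out:
  increments:
    - [[-0.004,-0.009,0],0.6,0]
    - [[0,0,0],0,0]
    - [[0,0,0],0,0]

```text
t: 2.6
tool_pos: [0.4197, 0.1321, 0.0937]
tcp_rot: [0.129, 0.992, 0.008, 0.003]
wrist_force: [0.7, -0.6, 0.5]
finger_gap: 0.0853
```

```bash
python3 -c "
from h import *
rel([0.418,0.133,0.012],75.2)"
```

```text
t 2.6 tcp [0.4197 0.1321 0.0937] x axis [-0.967  0.256 -0.004] y [0.256 0.967 0.017] z [ 0.008  0.015 -1.   ] gap 0.0853 F [ 0.7 -0.6  0.5]
shift tool mm [ 2.2 -1.  81.7]
y heading 75.18 turn tool z deg -0.02
```

Request:
carry_out:
  increments:
    - [[0.001,0,0.014],0,0]
    - [[0,0,0.014],0,0]
    - [[0,0,0.014],0,0]
    - [[0,0,0],0,0]
    - [[0,0,0],0,0]

```text
t: 3.02
tool_pos: [0.4224, 0.1325, 0.0539]
tcp_rot: [0.131, 0.991, 0.01, 0.007]
wrist_force: [0.5, -0.2, -0.5]
finger_gap: 0.0856
```

```bash
python3 -c "
from h import *
rel([0.418,0.133,0.012],75.2)
d=get_image('wrist'); cv2.imwrite('pics/w2.png',d['frame'][:,:,::-1])"
```

```text
t 3.02 tcp [0.4224 0.1325 0.0539] x axis [-0.966  0.26  -0.011] y [0.259 0.966 0.022] z [ 0.017  0.018 -1.   ] gap 0.0856 F [ 0.5 -0.2 -0.5]
shift tool mm [ 4.8 -1.6 41.8]
y heading 74.96 turn tool z deg -0.24
```

View pics/w2.png

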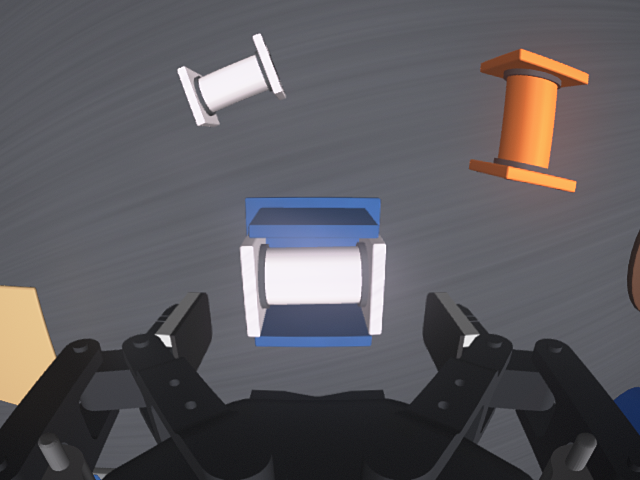

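Request:
carry_out:
  increments:
    - [[0.004,-0.001,0.02],0,0]
    - [[0.001,0,0.018],0,0]
    - [[0,0,0.002],0,0]

```text
t: 3.32
tool_pos: [0.421, 0.1343, 0.0165]
tcp_rot: [0.132, 0.991, 0.012, 0.011]
wrist_force: [-0.1, 0.2, -0.1]
finger_gap: 0.0855
```

```bash
python3 -c "
from h import *
rel([0.418,0.133,0.012],75.2)"
```

```text
t 3.32 tcp [0.421  0.1343 0.0165] x axis [-0.965  0.261 -0.018] y [0.26  0.965 0.026] z [ 0.024  0.02  -0.999] gap 0.0855 F [-0.1  0.2 -0.1]
shift tool mm [ 2.7 -2.1  4.4]
y heading 74.9 turn tool z deg -0.3
```

Request:
carry_out:
  increments:
    - [[0.002,-0.002,0.003],0,60]
    - [[0,0,0],0,255]
    - [[0,0,0],0,255]
    - [[0,0,0],0,255]
    - [[0,0,0],0,255]
    - [[0,0,0],0,255]

```text
t: 3.82
tool_pos: [0.4198, 0.1328, 0.017]
tcp_rot: [0.132, 0.991, 0.012, 0.012]
wrist_force: [0.2, -0.2, -1.3]
finger_gap: 0.0611
```

```bash
python3 -c "
from h import *
rel([0.418,0.133,0.012],75.2)"
```

```text
t 3.82 tcp [0.4198 0.1328 0.017 ] x axis [-0.965  0.261 -0.021] y [0.261 0.965 0.027] z [ 0.027  0.021 -0.999] gap 0.0611 F [ 0.2 -0.2 -1.3]
shift tool mm [ 1.8 -0.4  4.9]
y heading 74.88 turn tool z deg -0.32
```

Request:
carry_out:
  increments:
    - [[0,0,-0.02],0,255]
    - [[0,0,-0.03],0,255]
    - [[0,0,-0.03],0,255]
    - [[0,0,0],0,255]

```text
t: 4.15
tool_pos: [0.417, 0.1307, 0.0993]
tcp_rot: [0.132, 0.991, 0.011, 0.011]
wrist_force: [0.2, 0.5, -2.1]
finger_gap: 0.061
```

```bash
python3 -c "
from h import *
rel([0.435,-0.135,0.07],90)
d=get_image('wrist'); cv2.imwrite('pics/w3.png',d['frame'][:,:,::-1]);print(bot.get_state()['q'])"
```

```text
t 4.15 tcp [0.417  0.1307 0.0993] x axis [-0.965  0.262 -0.018] y [0.261 0.965 0.025] z [ 0.024  0.02  -1.   ] gap 0.061 F [ 0.2  0.5 -2.1]
shift tool mm [ -86.3 -252.5   24.4]
y heading 74.86 turn tool z deg -15.14
[-0.30799508  0.39024379 -0.05882247  2.18122334  0.02343187  0.54269352
  0.92442801]
```

View pics/w3.png

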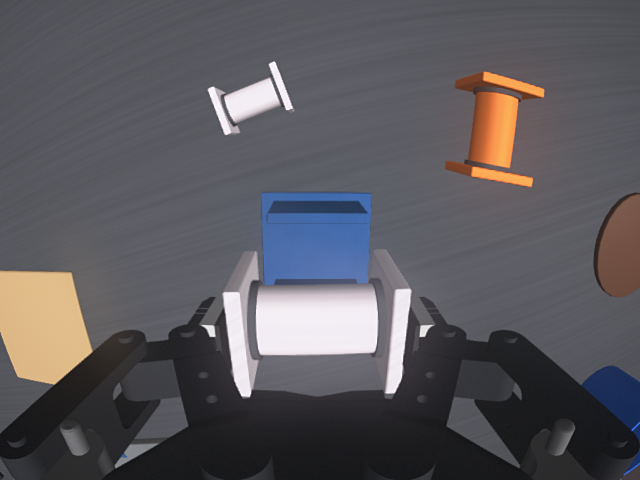

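The piece is lifted and held level, with its flanges between the pads at (235–395, 320). Next I'll carry it to the pad.

Request:
carry_out:
  increments:
    - [[-0.011,-0.031,0],-5,255]
    - [[-0.008,-0.032,0],-5,255]
    - [[-0.005,-0.033,0],-5,255]
    - [[-0.002,-0.033,0],0,255]
    - [[-0.002,-0.033,0],0,255]
    - [[-0.002,-0.033,0],0,255]
    - [[-0.002,-0.033,0],0,255]
    - [[0,0,0],0,255]

```text
t: 4.87
tool_pos: [0.4328, -0.1041, 0.0868]
tcp_rot: [-0.012, 1.0, 0.012, 0.01]
wrist_force: [0.1, -0.6, -2.5]
finger_gap: 0.0611
```

```bash
python3 -c "
from h import *
rel([0.435,-0.135,0.07],90)"
```

```text
t 4.87 tcp [ 0.4328 -0.1041  0.0868] x axis [-0.999 -0.024 -0.021] y [-0.025  0.999  0.024] z [ 0.02   0.024 -1.   ] gap 0.0611 F [ 0.1 -0.6 -2.5]
shift tool mm [ -1.1 -31.3  16. ]
y heading 91.43 turn tool z deg 1.43
```

Request:
carry_out:
  increments:
    - [[0,-0.028,0.01],0,255]
    - [[0,0,0.02],0,255]
    - [[0,0,0.02],0,255]
    - [[0,0,0.01],0,255]
    - [[0,0,0],0,255]

```text
t: 5.28
tool_pos: [0.4327, -0.1359, 0.0196]
tcp_rot: [-0.007, 1.0, 0.012, 0.009]
wrist_force: [0.5, -0.3, -2.7]
finger_gap: 0.0613
```

```bash
python3 -c "
from h import *
rel([0.435,-0.135,0.018],90)"
```

```text
t 5.28 tcp [ 0.4327 -0.1359  0.0196] x axis [-1.    -0.014 -0.018] y [-0.014  1.     0.025] z [ 0.018  0.025 -1.   ] gap 0.0613 F [ 0.5 -0.3 -2.7]
shift tool mm [-2.3  0.8  1.7]
y heading 90.81 turn tool z deg 0.81
```

Request:
carry_out:
  increments:
    - [[0,0,0.003],0,255]
    - [[0,0,0.001],0,255]

```text
t: 5.45
tool_pos: [0.4318, -0.1353, 0.0147]
tcp_rot: [-0.007, 1.0, 0.013, 0.008]
wrist_force: [-4.6, -0.3, 25.4]
finger_gap: 0.0613
```

Pad contact shows as 25 N on the wrist. I'll release, opening only part way, then rise.

Request:
carry_out:
  increments:
    - [[0,0,-0.001],0,150]
    - [[0,0,0],0,0]
    - [[0,0,0],0,0]
    - [[0,0,0],0,0]
    - [[0,0,0],0,0]
    - [[0,0,0],0,0]

```text
t: 5.95
tool_pos: [0.4336, -0.1343, 0.0177]
tcp_rot: [-0.008, 1.0, 0.012, 0.01]
wrist_force: [0.8, -0.0, -0.0]
finger_gap: 0.0856
```

```bash
python3 -c "
from h import *
rel([0.435,-0.135,0.2],0)"
```

```text
t 5.95 tcp [ 0.4336 -0.1343  0.0177] x axis [-1.    -0.016 -0.02 ] y [-0.017  1.     0.025] z [ 0.02   0.025 -0.999] gap 0.0856 F [ 0.8 -0.  -0. ]
shift tool mm [  -5.1    3.8 -182.1]
y heading 90.95 turn tool z deg -89.05
```

Request:
carry_out:
  increments:
    - [[0,0,-0.03],0,0]
    - [[0,0,-0.03],0,0]
    - [[0,0,-0.03],0,0]
    - [[0,0,-0.03],-7,0]
    - [[0,0,-0.03],-7,0]
    - [[0,0,0],-7,0]
    - [[0,0,0],-7,0]
    - [[0,0,0],-7,0]

```text
t: 6.62
tool_pos: [0.4304, -0.1374, 0.1757]
tcp_rot: [-0.315, 0.949, 0.008, 0.013]
wrist_force: [1.3, -0.2, -0.1]
finger_gap: 0.0854
```

Request:
carry_out:
  increments:
    - [[0,0,0],-7,0]
    - [[0,0,0],-7,0]
    - [[0,0,0],-7,0]
    - [[0,0,0],-7,0]
    - [[0,0,0],-7,0]
    - [[0,0,0],-7,0]
    - [[0,0,0],-7,0]
    - [[0,0,0],0,0]

```text
t: 7.28
tool_pos: [0.4298, -0.1367, 0.1775]
tcp_rot: [-0.681, 0.733, 0.0, 0.014]
wrist_force: [0.8, 0.2, -0.4]
finger_gap: 0.0852
```

```bash
python3 -c "
from h import *
rel([0.435,-0.135,0.2],0)
d=get_image('wrist'); cv2.imwrite('pics/w4.png',d['frame'][:,:,::-1]);print(bot.get_state()['q'])"
```

```text
t 7.28 tcp [ 0.4298 -0.1367  0.1775] x axis [-0.073 -0.997 -0.021] y [-0.997  0.074 -0.02 ] z [ 0.021  0.02  -1.   ] gap 0.0852 F [ 0.8  0.2 -0.4]
shift tool mm [ -2.6  -5.5 -22.3]
y heading 175.77 turn tool z deg -4.23
[ 0.94561887  0.40035842 -0.92566751  2.02311111  0.38509882  0.88727836
  2.87545488]
```

View pics/w4.png

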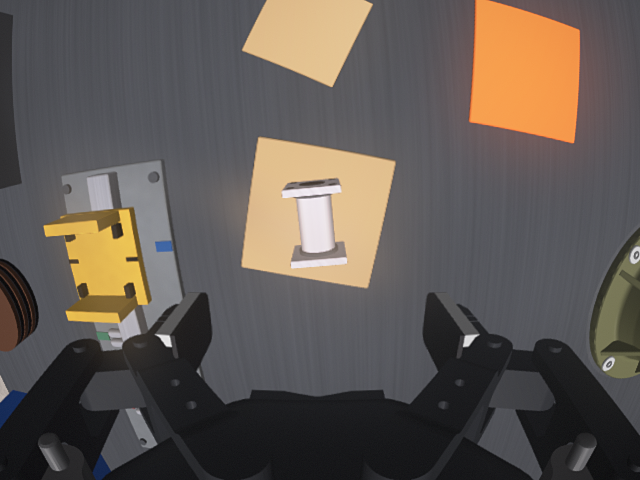

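Joint 7 (2.88) is close to its 2.89 limit, so I'll take the equivalent half turn the other way.

Request:
carry_out:
  increments:
    - [[0,0,0],7,0]
    - [[0,0,0],7,0]
    - [[0,0,0],7,0]
    - [[0,0,0],7,0]
    - [[0,0,0],7,0]
    - [[0,0,0],7,0]
    - [[0,0,0],7,0]
    - [[0,0,0],7,0]

```text
t: 8.0
tool_pos: [0.4269, -0.1432, 0.176]
tcp_rot: [-0.238, 0.971, 0.007, 0.011]
wrist_force: [-0.5, -0.0, -0.0]
finger_gap: 0.0853
```

```bash
python3 -c "
from h import *
rel([0.435,-0.135,0.2],0)
print(bot.get_state()['q'])"
```

```text
t 8.0 tcp [ 0.4269 -0.1432  0.176 ] x axis [-0.886 -0.462 -0.024] y [-0.462  0.887  0.008] z [ 0.018  0.018 -1.   ] gap 0.0853 F [-0.5 -0.  -0. ]
shift tool mm [-11.6   3.7 -23.7]
y heading 117.54 turn tool z deg -62.46
[ 0.75980079  0.33747125 -0.62916076  2.02661434  0.23709902  0.83761655
  2.05189656]
```

Request:
carry_out:
  increments:
    - [[0,0,0],7,0]
    - [[0,0,0],7,0]
    - [[0,0,0],7,0]
    - [[0,0,0],7,0]
    - [[0,0,0],7,0]
    - [[0,0,0],7,0]
    - [[0,0,0],7,0]
    - [[0,0,0],7,0]

```text
t: 8.67
tool_pos: [0.4268, -0.1479, 0.1792]
tcp_rot: [0.257, 0.966, 0.009, 0.011]
wrist_force: [0.3, 1.1, -0.3]
finger_gap: 0.0856
```

Request:
carry_out:
  increments:
    - [[0,0,0],7,0]
    - [[0,0,0],7,0]
    - [[0,0,0],7,0]
    - [[0,0,0],7,0]
    - [[0,0,0],7,0]
    - [[0,0,0],7,0]
    - [[0,0,0],7,0]
    - [[0,0,0],7,0]

```text
t: 9.33
tool_pos: [0.4279, -0.1529, 0.1848]
tcp_rot: [0.689, 0.725, 0.016, 0.014]
wrist_force: [-0.3, -0.5, -0.5]
finger_gap: 0.0853
```

```bash
python3 -c "
from h import *
rel([0.435,-0.135,0.2],0)
print(bot.get_state()['q'])
d=get_image('wrist'); cv2.imwrite('pics/w5.png',d['frame'][:,:,::-1])"
```

```text
t 9.33 tcp [ 0.4279 -0.1529  0.1848] x axis [-0.051  0.999  0.002] y [0.998 0.051 0.043] z [ 0.043  0.004 -0.999] gap 0.0853 F [-0.3 -0.5 -0.5]
shift tool mm [ 17.5   8.7 -14.8]
y heading 2.94 turn tool z deg 2.94
[ 0.40738811  0.27544217 -0.13499017  2.03162736  0.02957808  0.79653368
  0.30922429]
```

View pics/w5.png

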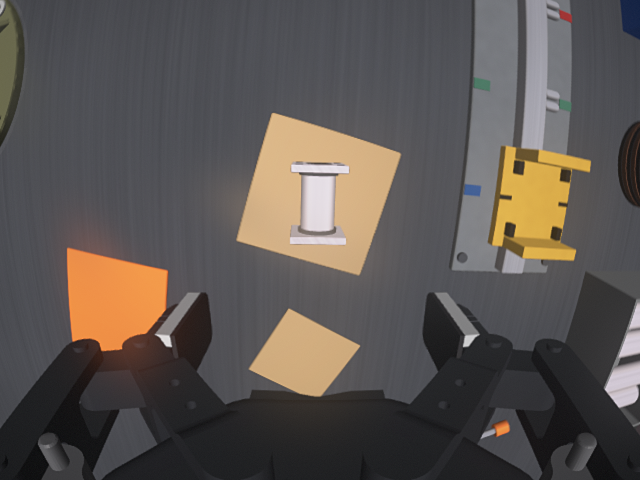

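```bash
cat > meas.py <<'E'
from h import *
d=get_image("wrist")
m,cs=blobs(d,(0,0,150),(180,60,255),150)
for c in cs:
    x,y,w,h=cv2.boundingRect(c)
    if abs(x+w/2-319)<60 and abs(y+h/2-203)<70:
        q=plane(d,c.reshape(-1,2),.048,True).astype(np.float32); print((x,y,w,h),cv2.minAreaRect(q*1000))
cv2.imwrite("pics/z5.png",cv2.resize(d["frame"][140:270,270:370],None,fx=4,fy=4,interpolation=cv2.INTER_NEAREST)[:,:,::-1])
cv2.imwrite("pics/z6.png",cv2.resize(d["frame"][120:290,440:620],None,fx=4,fy=3.5,interpolation=cv2.INTER_NEAREST)[:,:,::-1])
np.save("w.npy",d,allow_pickle=True)
E
python3 meas.py
```

```text
(290, 175, 56, 70) ((432.6380310058594, -138.32835388183594), (43.18149948120117, 53.239891052246094), 0.4465826153755188)
(290, 162, 59, 11) ((431.4688720703125, -105.35633087158203), (43.63379669189453, 7.633151054382324), 2.3006699085235596)
```

View pics/z5.png

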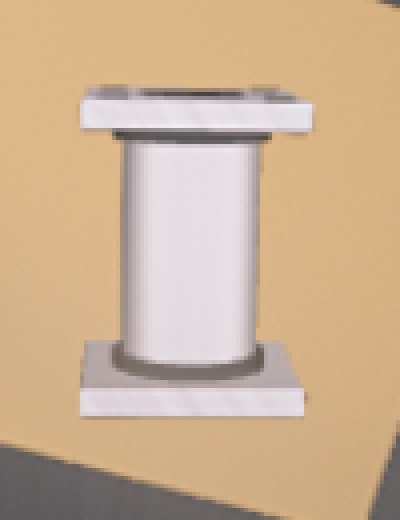

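View pics/z6.png

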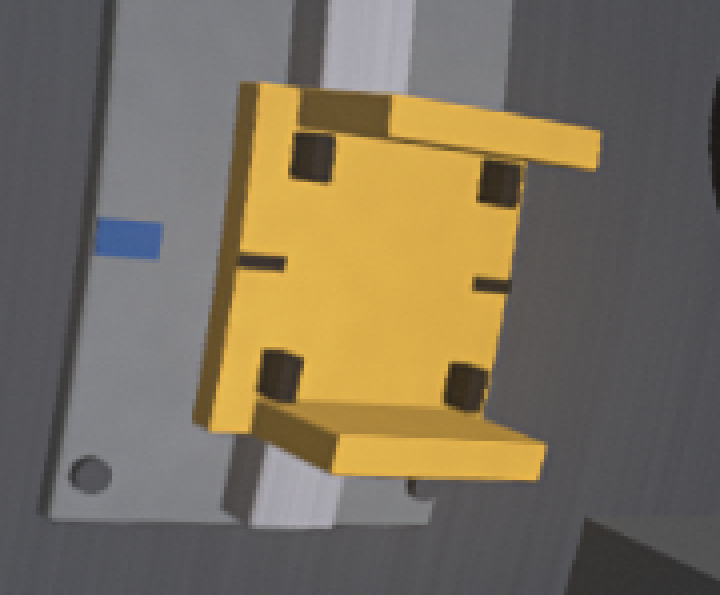

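```bash
python3 - <<'E'
from h import *
d=np.load("w.npy",allow_pickle=True).item()
a=plane(d,[[318.7,168.7],[318,240.3]],.048,True); print("flanges",a,"ctr",a.mean(0),"sep",np.linalg.norm(a[0]-a[1]),"head",np.degrees(np.arctan2(*(a[0]-a[1])[::-1])))
b=plane(d,[[505.5,194.9],[563,201.4]],.044,True); print("marks",b,b.mean(0),"head",np.degrees(np.arctan2(*(b[1]-b[0])[::-1])))
# end plate tops z=.08: crop corners
P=np.array([[390,95],[600,130],[598,168],[390,137],[340,432],[545,442],[542,480],[330,474]])/[4,3.5]+[440,120]
e=plane(d,P,.080,True); print("plates",e.round(4)); print(e[:4].mean(0),e[4:].mean(0),e.mean(0))
print("blue mark",plane(d,[[440+128/4,120+238/3.5]],.010,True))
rel([*a.mean(0),.011],None)
E
```

```text
flanges [[ 0.43122306 -0.10668669]
 [ 0.43312137 -0.16225375]] ctr [ 0.43217222 -0.13447022] sep 0.05559947741914614 head 91.95660983501139
marks [[ 0.59334757 -0.11790926]
 [ 0.6616052  -0.11863865]] [ 0.62747639 -0.11827396] head -0.61223193225784
plates [[ 0.5969 -0.0745]
 [ 0.6568 -0.0745]
 [ 0.6575 -0.0837]
 [ 0.5979 -0.0837]
 [ 0.5966 -0.1512]
 [ 0.6557 -0.1522]
 [ 0.6576 -0.1621]
 [ 0.5962 -0.1612]]
[ 0.6272641  -0.07911825] [ 0.62652877 -0.15669037] [ 0.62689644 -0.11790431]
blue mark [[ 0.57630455 -0.11782454]]
t 9.43 tcp [ 0.4279 -0.1527  0.1848] x axis [-0.056  0.998  0.001] y [0.997 0.056 0.043] z [ 0.043  0.003 -0.999] gap 0.0851 F [-0.8 -0.4  0.8]
shift tool mm [ 17.8  -2.2 173.9]
```

Request:
carry_out:
  increments:
    - [[0.018,-0.004,0.02],1.7,0]
    - [[0,0,0.03],0,0]
    - [[0,0,0.03],0,0]
    - [[0,0,0.02],0,0]
    - [[0,0,0],0,0]

```text
t: 9.85
tool_pos: [0.4315, -0.1373, 0.0864]
tcp_rot: [0.695, 0.718, 0.018, 0.023]
wrist_force: [-0.8, 0.2, 0.2]
finger_gap: 0.0853
```

```bash
python3 -c "
from h import *
rel([0.433,-0.1345,0.009],1.5)"
```

```text
t 9.85 tcp [ 0.4315 -0.1373  0.0864] x axis [-0.032  0.999 -0.007] y [0.998 0.032 0.058] z [ 0.058 -0.005 -0.998] gap 0.0853 F [-0.8  0.2  0.2]
shift tool mm [ 3.3 -2.9 77.3]
y heading 1.84 turn tool z deg 0.34
```

Request:
carry_out:
  increments:
    - [[0.003,-0.003,0.02],0.3,0]
    - [[0,0,0.025],0,0]
    - [[0,0,0.02],0,0]
    - [[0,0,0.006],0,0]
    - [[0,0,0],0,0]

```text
t: 10.27
tool_pos: [0.4356, -0.1385, 0.0178]
tcp_rot: [0.695, 0.718, 0.018, 0.028]
wrist_force: [-0.2, -0.7, -0.4]
finger_gap: 0.0854
```

```bash
python3 -c "
from h import *
rel([0.434,-0.1345,0.010],1.5)
d=get_image('wrist'); cv2.imwrite('pics/w6.png',d['frame'][:,:,::-1])"
```

```text
t 10.27 tcp [ 0.4356 -0.1385  0.0178] x axis [-0.031  0.999 -0.015] y [0.997 0.032 0.064] z [ 0.065 -0.013 -0.998] gap 0.0854 F [-0.2 -0.7 -0.4]
shift tool mm [ 4.1 -2.   7.6]
y heading 1.85 turn tool z deg 0.35
```

View pics/w6.png

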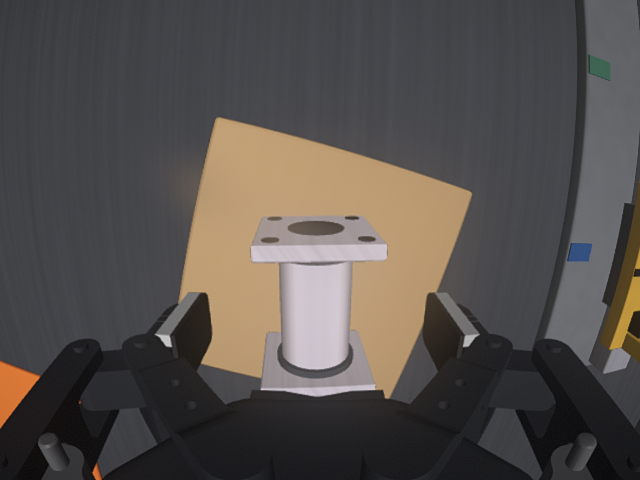

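Request:
carry_out:
  increments:
    - [[0.004,-0.001,0.007],0.3,0]
    - [[0.001,0,0.002],0,80]
    - [[0,0,0],0,255]
    - [[0,0,0],0,255]
    - [[0,0,0],0,255]
    - [[0,0,0],0,255]
    - [[0,0,0],0,255]
    - [[0,0,0],0,255]

```text
t: 10.98
tool_pos: [0.4375, -0.1346, 0.0139]
tcp_rot: [0.697, 0.716, 0.019, 0.032]
wrist_force: [0.7, 0.4, -2.3]
finger_gap: 0.0262
```

```bash
python3 -c "
from h import *
rel([0.434,-0.1345,0.010],1.5)"
```

```text
t 10.98 tcp [ 0.4375 -0.1346  0.0139] x axis [-0.025  1.    -0.018] y [0.997 0.027 0.072] z [ 0.073 -0.017 -0.997] gap 0.0262 F [ 0.7  0.4 -2.3]
shift tool mm [ 0.2 -3.8  3.6]
y heading 1.53 turn tool z deg 0.03
```

Request:
carry_out:
  increments:
    - [[0,0,-0.02],0,255]
    - [[0,0,-0.03],0,255]
    - [[0,0,-0.03],0,255]
    - [[0,0,-0.03],0,255]
    - [[0,0,-0.01],0,255]
    - [[0,0,0],0,255]

```text
t: 11.48
tool_pos: [0.4262, -0.1321, 0.1365]
tcp_rot: [0.697, 0.716, 0.018, 0.028]
wrist_force: [-0.3, -0.1, -1.2]
finger_gap: 0.0262
```

```bash
python3 -c "
from h import *
rel([0.627,-0.118,0.13],-0.5)
d=get_image('wrist'); cv2.imwrite('pics/w7.png',d['frame'][:,:,::-1])"
```

```text
t 11.48 tcp [ 0.4262 -0.1321  0.1365] x axis [-0.025  1.    -0.016] y [0.998 0.026 0.065] z [ 0.065 -0.015 -0.998] gap 0.0262 F [-0.3 -0.1 -1.2]
shift tool mm [  9.1 200.3  19.4]
y heading 1.52 turn tool z deg 2.02
```

View pics/w7.png

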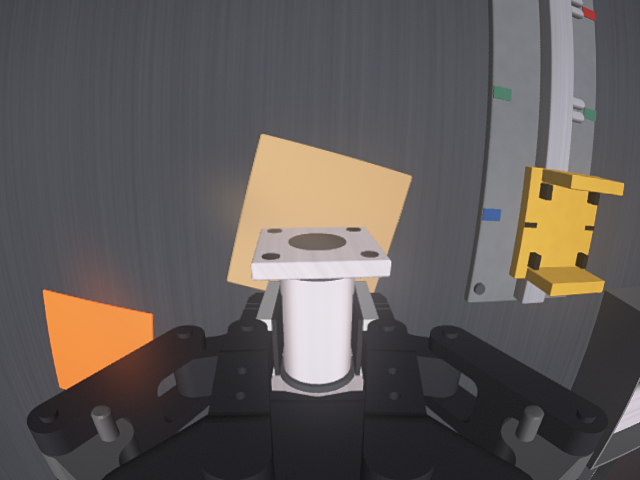

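```bash
python3 - <<'E'
from h import *
s,p,R=tool(); d=get_image("wrist")
c,v=ray(d,[[252,264],[389,261],[253,277],[390,274],[320.5,262.5],[321.5,275.5]],True)
o=R.T@(c-p); w=v@R
for zt in (-.030,-.034,-.038):
    q=o+w*((zt-o[2])/w[:,2])[:,None]; print(zt,(q*1000).round(1).tolist())
E
```

```text
-0.03 [[27.8, -23.0, -30.0], [28.8, 21.2, -30.0], [23.3, -22.9, -30.0], [24.3, 21.8, -30.0], [28.4, -0.9, -30.0], [24.0, -0.6, -30.0]]
-0.034 [[29.2, -22.3, -34.0], [30.1, 20.4, -34.0], [24.8, -22.2, -34.0], [25.8, 21.0, -34.0], [29.7, -0.9, -34.0], [25.5, -0.6, -34.0]]
-0.038 [[30.5, -21.5, -38.0], [31.5, 19.6, -38.0], [26.4, -21.4, -38.0], [27.3, 20.1, -38.0], [31.1, -1.0, -38.0], [27.0, -0.7, -38.0]]
```

Request:
carry_out:
  increments:
    - [[0.002,0.032,0.002],1,255]
    - [[0.002,0.032,0.002],1,255]
    - [[0.002,0.032,0.002],0.5,255]
    - [[0.002,0.032,0.002],0,255]
    - [[0.001,0.032,0.002],0,255]
    - [[0,0.02,0.002],0,255]
    - [[0,0,0],0,255]

```text
t: 12.17
tool_pos: [0.6047, -0.1229, 0.1172]
tcp_rot: [0.715, 0.699, 0.011, 0.018]
wrist_force: [-0.0, 0.0, -1.5]
finger_gap: 0.0261
```

```bash
python3 -c "
from h import *
rel([0.628,-0.1175,0.12],-1)
d=get_image('wrist'); cv2.imwrite('pics/w8.png',d['frame'][:,:,::-1]);print(bot.get_state()['q'])"
```

```text
t 12.17 tcp [ 0.6047 -0.1229  0.1172] x axis [ 0.022  1.    -0.01 ] y [ 0.999 -0.022  0.041] z [ 0.041 -0.011 -0.999] gap 0.0261 F [-0.   0.  -1.5]
shift tool mm [ 5.9 23.2 -1.9]
y heading -1.26 turn tool z deg -0.26
[ 0.21986453  0.57547981 -0.09732229  1.71991678  0.08020237  0.81061328
  0.06269356]
```

View pics/w8.png

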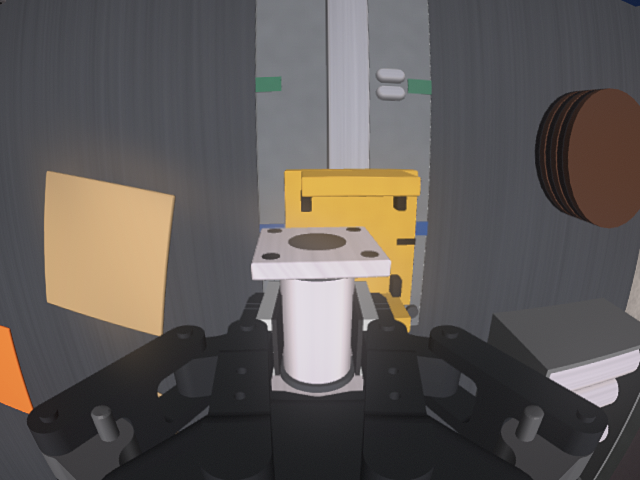

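Request:
carry_out:
  increments:
    - [[0.005,0.02,-0.001],0,255]
    - [[0.001,0.003,0],0,255]
    - [[0,0,0],0,255]

```text
t: 12.47
tool_pos: [0.6212, -0.1173, 0.1119]
tcp_rot: [0.715, 0.699, 0.006, 0.013]
wrist_force: [-0.7, -1.1, -1.8]
finger_gap: 0.0265
```

```bash
python3 -c "
from h import *
rel([0.628,-0.1175,0.12],-1)
d=get_image('wrist'); cv2.imwrite('pics/w9.png',d['frame'][:,:,::-1])
n=np.array([.627,-.118,0]); print(proj(d,n+np.array([[x,y,z] for z in(.08,) for y in(.034,.044) for x in (-.03,.03)]),True).round(1).tolist())"
```

```text
t 12.47 tcp [ 0.6212 -0.1173  0.1119] x axis [ 0.023  1.    -0.009] y [ 0.999 -0.023  0.026] z [ 0.026 -0.01  -1.   ] gap 0.0265 F [-0.7 -1.1 -1.8]
shift tool mm [-0.2  7.  -8. ]
y heading -1.31 turn tool z deg -0.31
[[267.4, 212.1], [391.9, 208.9], [266.3, 191.3], [392.3, 188.5]]
```

View pics/w9.png

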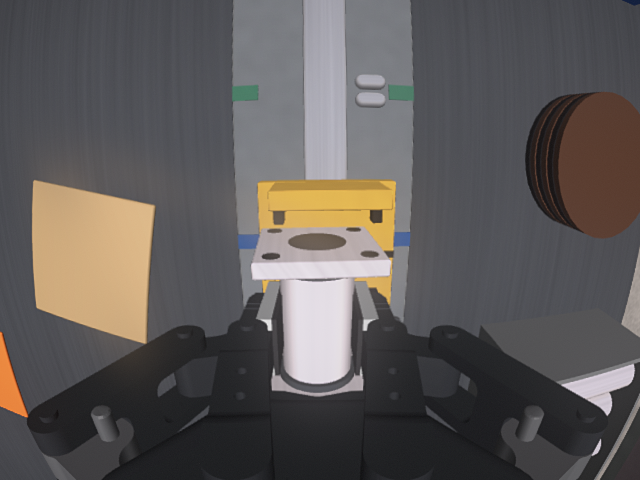

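Request:
carry_out:
  increments:
    - [[0,0.007,0],0,255]
    - [[0,0,0],0,255]

```text
t: 12.68
tool_pos: [0.6261, -0.1176, 0.1108]
tcp_rot: [0.715, 0.699, 0.005, 0.011]
wrist_force: [-0.1, 0.5, -2.1]
finger_gap: 0.0262
```

```bash
python3 -c "
from h import *
rel([0.6275,-0.1175,0.054],-1)"
```

```text
t 12.68 tcp [ 0.6261 -0.1176  0.1108] x axis [ 0.023  1.    -0.009] y [ 0.999 -0.023  0.023] z [ 0.023 -0.01  -1.   ] gap 0.0262 F [-0.1  0.5 -2.1]
shift tool mm [ 0.6  0.  56.9]
y heading -1.32 turn tool z deg -0.32
```

Request:
carry_out:
  increments:
    - [[0.001,0,0.012],0,255]
    - [[0,0,0.012],0,255]
    - [[0,0,0],0,255]

```text
t: 12.93
tool_pos: [0.6258, -0.1179, 0.0863]
tcp_rot: [0.716, 0.698, 0.005, 0.012]
wrist_force: [1.0, -1.1, -2.0]
finger_gap: 0.026
```

```bash
python3 -c "
from h import *
rel([0.6275,-0.1175,0.054],-1)
d=get_image('wrist'); cv2.imwrite('pics/w10.png',d['frame'][:,:,::-1])"
```

```text
t 12.93 tcp [ 0.6258 -0.1179  0.0863] x axis [ 0.025  1.    -0.01 ] y [ 0.999 -0.024  0.024] z [ 0.023 -0.01  -1.   ] gap 0.026 F [ 1.  -1.1 -2. ]
shift tool mm [ 0.8  0.9 32.4]
y heading -1.4 turn tool z deg -0.4
```

View pics/w10.png

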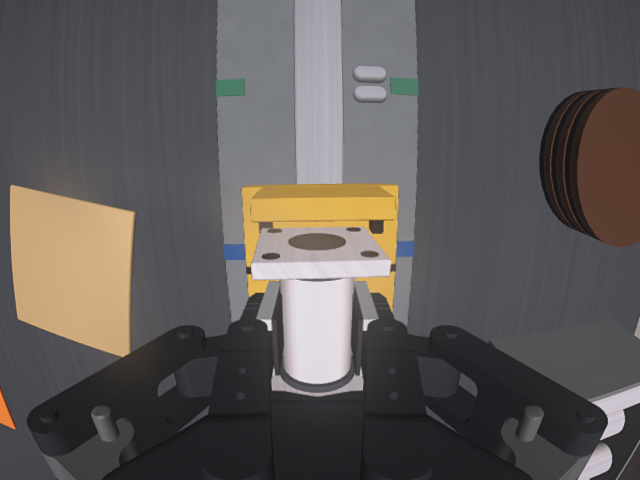

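```bash
python3 - <<'E'
from h import *
s,p,R=tool(); d=get_image("wrist")
print("plate",plane(d,[[250,221],[398,219],[251,198],[396,196]],.08,True).round(4).tolist())
c,v=ray(d,[[252,264],[389,261],[253,277],[390,274]],True)
# flange top z world ~ centre+.022
z=p[2]+.012+.022
q=plane(d,[[252,264],[389,261],[253,277],[390,274]],z,True); print("flange",q.round(4).tolist(),q.mean(0))
cv2.imwrite("pics/z10.png",cv2.resize(d["frame"][170:330,230:410],None,fx=4,fy=3.5,interpolation=cv2.INTER_NEAREST)[:,:,::-1])
E
```

```text
plate [[0.5973, -0.0833], [0.659, -0.0842], [0.5984, -0.0737], [0.6579, -0.0744]]
flange [[0.6038, -0.0877], [0.6464, -0.0881], [0.6038, -0.092], [0.6469, -0.0925]] [ 0.62523297 -0.09008948]
```

View pics/z10.png

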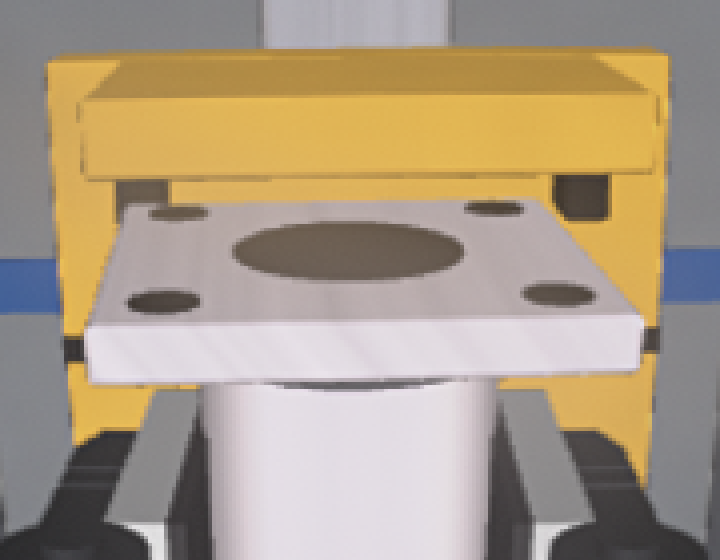

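Request:
carry_out:
  increments:
    - [[0.0005,0.0035,0.006],0,255]
    - [[0,0,0.006],0,255]
    - [[0,0,0],0,255]

```text
t: 13.28
tool_pos: [0.6316, -0.1181, 0.0768]
tcp_rot: [0.716, 0.698, 0.006, 0.014]
wrist_force: [-0.2, 0.3, -2.6]
finger_gap: 0.0258
```

```bash
python3 - <<'E'
from h import *
rel([0.628,-0.1175,0.054],-1)
s,p,R=tool(); d=get_image("wrist")
cv2.imwrite("pics/z11.png",cv2.resize(d["frame"][170:330,230:410],None,fx=4,fy=3.5,interpolation=cv2.INTER_NEAREST)[:,:,::-1])
E
```

```text
t 13.28 tcp [ 0.6316 -0.1181  0.0768] x axis [ 0.025  1.    -0.01 ] y [ 0.999 -0.025  0.028] z [ 0.028 -0.011 -1.   ] gap 0.0258 F [-0.2  0.3 -2.6]
shift tool mm [ 0.8 -4.3 22.7]
y heading -1.42 turn tool z deg -0.42
```

View pics/z11.png

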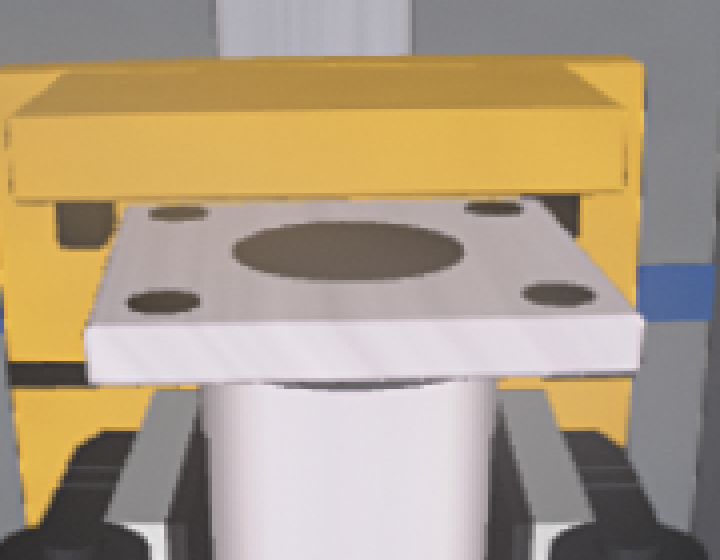

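Request:
carry_out:
  increments:
    - [[0.0005,-0.003,0],0,255]
    - [[0,0,0],0,255]

```text
t: 13.5
tool_pos: [0.6288, -0.1175, 0.0772]
tcp_rot: [0.716, 0.698, 0.006, 0.014]
wrist_force: [-0.5, -0.8, -3.1]
finger_gap: 0.0262
```

```bash
cat > m2.py <<'E'
from h import *
rel([0.628,-0.1175,0.054],-1)
s,p,R=tool(); d=get_image("wrist")
z=p[2]+.034
q=plane(d,[[252,264],[389,261],[253,277],[390,274]],z,True); print("flange top ctr",q.mean(0)+[0,-.028], "nest .6278 -.1178 at top")
cv2.imwrite("pics/z12.png",cv2.resize(d["frame"][170:330,230:410],None,fx=4,fy=3.5,interpolation=cv2.INTER_NEAREST)[:,:,::-1])
E
python3 m2.py
```

```text
t 13.5 tcp [ 0.6288 -0.1175  0.0772] x axis [ 0.025  1.    -0.01 ] y [ 0.999 -0.025  0.029] z [ 0.028 -0.011 -1.   ] gap 0.0262 F [-0.5 -0.8 -3.1]
shift tool mm [ 0.2 -1.5 23.2]
y heading -1.41 turn tool z deg -0.41
flange top ctr [ 0.62781423 -0.11754648] nest .6278 -.1178 at top
```

View pics/z12.png

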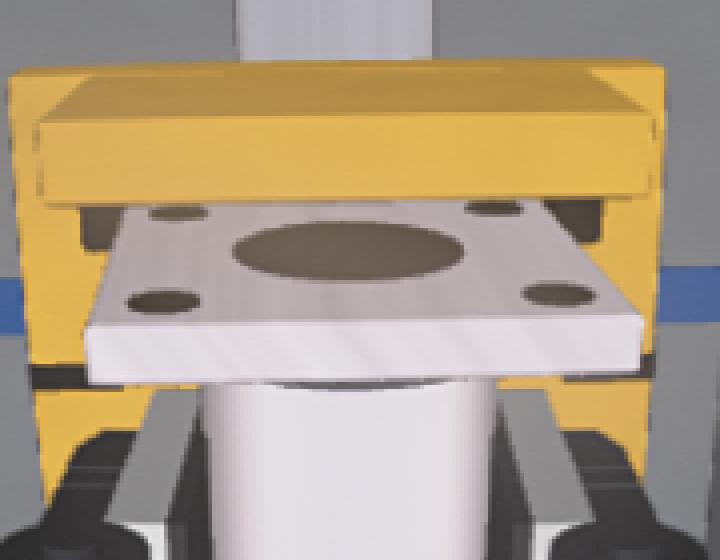

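Request:
carry_out:
  increments:
    - [[0,0,0.006],0,255]
    - [[0,0,0.006],0,255]
    - [[0,0,0.004],0,255]
    - [[0,0,0],0,255]

```text
t: 13.88
tool_pos: [0.63, -0.1177, 0.0606]
tcp_rot: [0.716, 0.698, 0.007, 0.015]
wrist_force: [-0.0, -0.3, -2.9]
finger_gap: 0.0257
```

```bash
python3 m2.py
```

```text
t 13.88 tcp [ 0.63   -0.1177  0.0606] x axis [ 0.025  1.    -0.011] y [ 0.999 -0.025  0.031] z [ 0.03  -0.011 -0.999] gap 0.0257 F [-0.  -0.3 -2.9]
shift tool mm [ 0.3 -2.2  6.5]
y heading -1.41 turn tool z deg -0.41
flange top ctr [ 0.62899763 -0.11785486] nest .6278 -.1178 at top
```

View pics/z12.png

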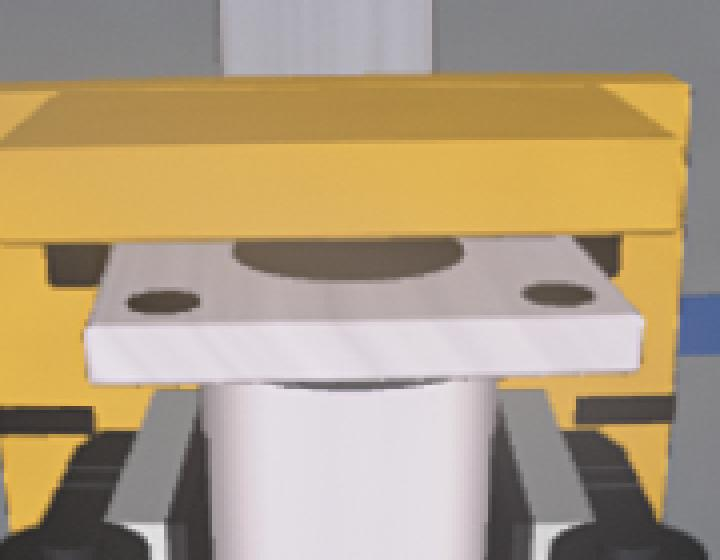

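Request:
carry_out:
  increments:
    - [[0,-0.0015,0.003],0,255]
    - [[0,0,0.002],0,255]
    - [[0,0,0],0,255]

```text
t: 14.18
tool_pos: [0.6287, -0.1178, 0.0552]
tcp_rot: [0.716, 0.698, 0.007, 0.015]
wrist_force: [-0.2, 0.2, -2.4]
finger_gap: 0.0261
```

```bash
python3 m2.py
```

```text
t 14.18 tcp [ 0.6287 -0.1178  0.0552] x axis [ 0.025  1.    -0.011] y [ 0.999 -0.025  0.031] z [ 0.031 -0.012 -0.999] gap 0.0261 F [-0.2  0.2 -2.4]
shift tool mm [ 0.3 -0.8  1.2]
y heading -1.41 turn tool z deg -0.41
flange top ctr [ 0.62767618 -0.11788612] nest .6278 -.1178 at top
```

View pics/z12.png

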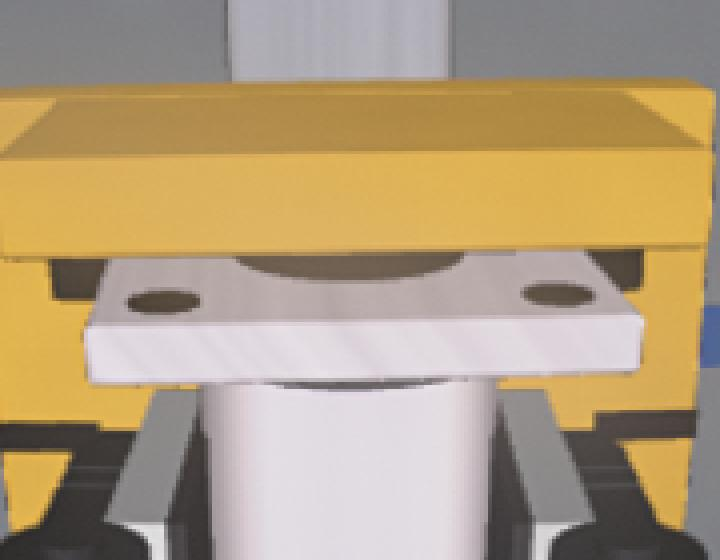

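Request:
carry_out:
  increments:
    - [[0,0,0.0025],0,255]
    - [[0,0,0.001],0,255]

```text
t: 14.4
tool_pos: [0.629, -0.1181, 0.0542]
tcp_rot: [0.716, 0.698, 0.007, 0.015]
wrist_force: [-5.1, 0.3, 7.8]
finger_gap: 0.026
```

```bash
python3 m2.py; python3 - <<'E'
from h import *
d=get_image("side"); 
P=proj(d,[[.627,-.118,.06]])[0]; print(P)
u,v=int(P[0]),int(P[1]); cv2.imwrite("pics/s1.png",cv2.resize(d["frame"][v-60:v+60,u-80:u+80],None,fx=5,fy=5)[:,:,::-1])
E
```

```text
t 14.4 tcp [ 0.629  -0.1181  0.0542] x axis [ 0.025  1.    -0.011] y [ 0.999 -0.025  0.032] z [ 0.032 -0.012 -0.999] gap 0.026 F [-5.1  0.3  7.8]
shift tool mm [ 0.5 -1.1  0.1]
y heading -1.43 turn tool z deg -0.43
flange top ctr [ 0.62796351 -0.1180912 ] nest .6278 -.1178 at top
[384.61814839 237.89671661]
```

View pics/z12.png

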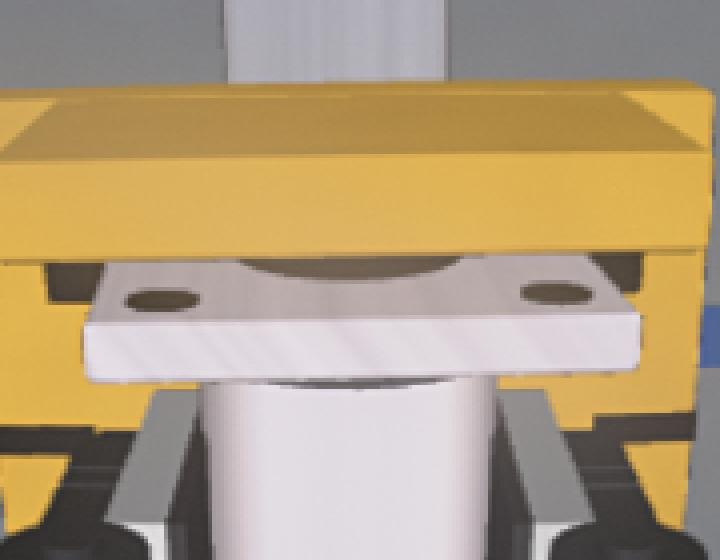

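View pics/s1.png

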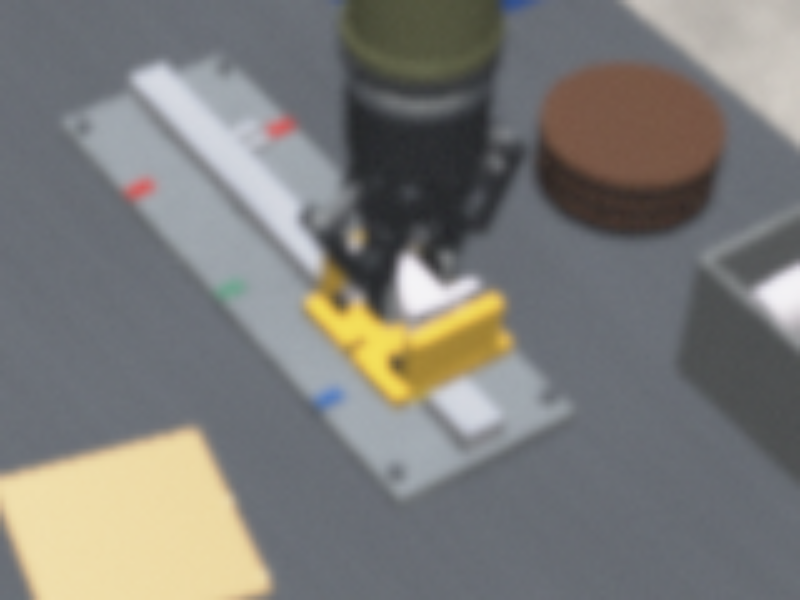

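Request:
carry_out:
  increments:
    - [[0,0,0],0,120]
    - [[0,0,0],0,120]
    - [[0,0,0],0,120]
    - [[0,0,0],0,120]

```text
t: 14.83
tool_pos: [0.6306, -0.1183, 0.056]
tcp_rot: [0.716, 0.698, 0.008, 0.017]
wrist_force: [0.3, 0.3, 0.3]
finger_gap: 0.0454
```

```bash
python3 m2.py
```

```text
t 14.83 tcp [ 0.6306 -0.1183  0.056 ] x axis [ 0.025  1.    -0.012] y [ 0.999 -0.025  0.036] z [ 0.036 -0.013 -0.999] gap 0.0454 F [0.3 0.3 0.3]
shift tool mm [ 0.7 -2.7  1.9]
y heading -1.42 turn tool z deg -0.42
flange top ctr [ 0.62935965 -0.11830367] nest .6278 -.1178 at top
```

View pics/z12.png

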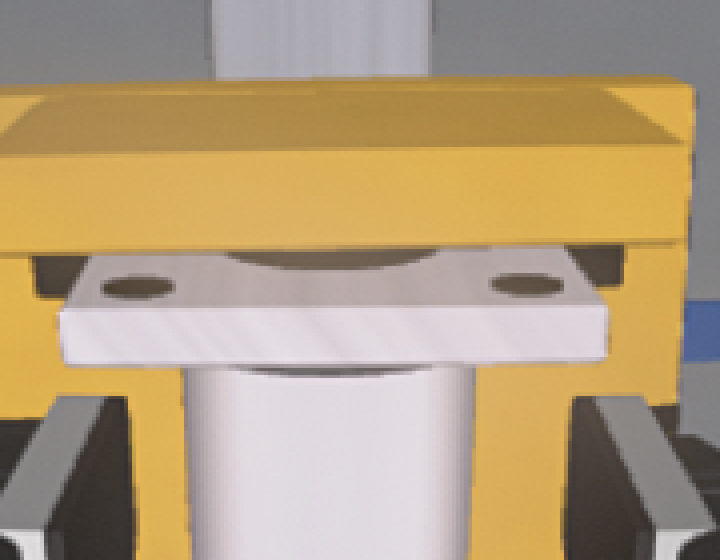

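Released with zero force, and the tube is free between the pads. I'll rise and check the seating.

Request:
carry_out:
  increments:
    - [[0,0,-0.01],0,120]
    - [[0,0,-0.025],0,120]
    - [[0,0,-0.035],0,120]
    - [[0,0,-0.03],0,120]
    - [[0,0,0],0,120]

```text
t: 15.3
tool_pos: [0.6256, -0.1166, 0.1593]
tcp_rot: [0.716, 0.698, 0.007, 0.015]
wrist_force: [1.0, 0.1, 0.2]
finger_gap: 0.0453
```

```bash
python3 - <<'E'
from h import *
rel([0.627,-0.205,0.15],None)
d=get_image('wrist'); cv2.imwrite('pics/w13.png',d['frame'][:,:,::-1]);print(bot.get_state()['q'])
E
```

```text
t 15.3 tcp [ 0.6256 -0.1166  0.1593] x axis [ 0.025  1.    -0.011] y [ 0.999 -0.025  0.031] z [ 0.031 -0.012 -0.999] gap 0.0453 F [1.  0.1 0.2]
shift tool mm [-88.3   3.3  10.4]
[ 0.20150829  0.56503669 -0.0976113   1.60622363  0.07406684  0.9439529
  0.05247733]
```

View pics/w13.png

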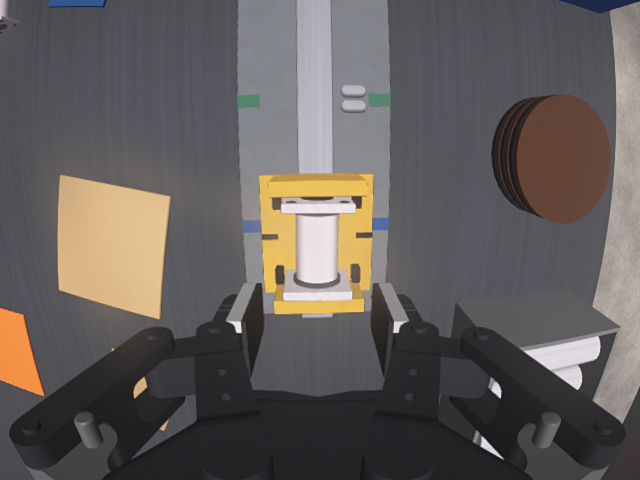

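```bash
cat > m3.py <<'E'
from h import *
import sys
d=get_image('wrist'); np.save("w.npy",d,allow_pickle=True)
m,cs=blobs(d,(0,0,170),(180,40,255),80)
for c in cs:
    x,y,w,h=cv2.boundingRect(c)
    if 240<x<400 and 160<y<320:
        q=plane(d,c.reshape(-1,2),.088,True).astype(np.float32); print((x,y,w,h),cv2.minAreaRect(q*1000))
cv2.imwrite("pics/z13.png",cv2.resize(d["frame"][165:325,250:385],None,fx=4,fy=3.7,interpolation=cv2.INTER_NEAREST)[:,:,::-1])
E
python3 m3.py
```

```text
(284, 216, 71, 86) ((626.3192749023438, -121.00025939941406), (54.24440383911133, 43.56145477294922), 87.80829620361328)
(282, 198, 76, 16) ((627.016845703125, -87.7816162109375), (8.858556747436523, 43.49396896362305), 88.4046630859375)
```

View pics/z13.png

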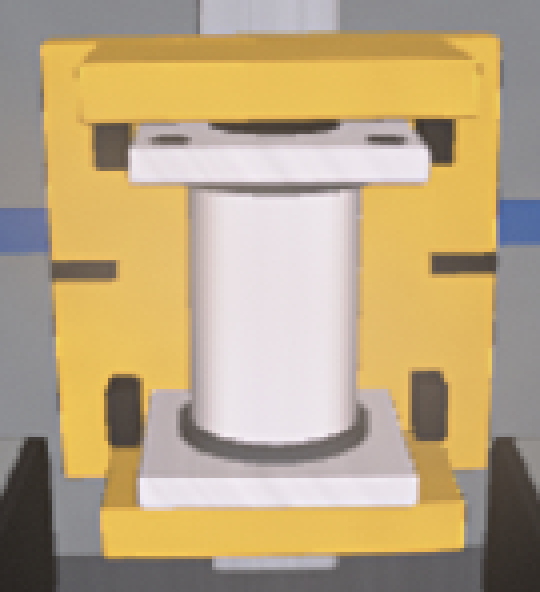

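```bash
python3 - <<'E'
from h import *
d=np.load("w.npy",allow_pickle=True).item()
s=lambda P:np.array(P,float)/[4,3.7]+[250,165]
a=plane(d,s([[280,165],[278,490]]),.088,True); print(a,a.mean(0))
b=plane(d,s([[80,122],[478,116],[101,556],[463,554]]),.08,True); print(b); n=(b[0]+b[1])/2+[0,-.034];n2=(b[2]+b[3])/2+[0,.044]; print("nest est",n,n2)
E
```

```text
[[ 0.62718368 -0.09019744]
 [ 0.62566891 -0.14554173]] [ 0.62642629 -0.11786958]
[[ 0.59779298 -0.08371615]
 [ 0.65741726 -0.08441788]
 [ 0.59642802 -0.16132544]
 [ 0.65636571 -0.16336383]]
nest est [ 0.62760512 -0.11806701] [ 0.62639686 -0.11834464]
```

Piece is seated within about 1 mm of the nest, and the carrier is still at the blue mark. Next, shut the fingers and go behind the rear plate.

Request:
carry_out:
  increments:
    - [[-0.03,0,0],0,255]
    - [[-0.03,0.001,0],0,255]
    - [[-0.028,0.001,0],0,255]
    - [[0,0,0.02],0,255]
    - [[0,0,0.02],0,255]
    - [[0,0,0],0,255]

```text
t: 15.9
tool_pos: [0.6219, -0.2066, 0.1096]
tcp_rot: [0.715, 0.7, 0.004, 0.01]
wrist_force: [-0.6, -0.5, -0.5]
finger_gap: -0.0002
```

```bash
python3 - <<'E'
from h import *
rel([0.627,-0.205,0.052],-0.5)
d=get_image('wrist'); cv2.imwrite('pics/w14.png',d['frame'][:,:,::-1])
E
```

```text
t 15.9 tcp [ 0.6219 -0.2066  0.1096] x axis [ 0.021  1.    -0.008] y [ 1.    -0.021  0.019] z [ 0.019 -0.009 -1.   ] gap -0.0002 F [-0.6 -0.5 -0.5]
shift tool mm [ 2.2  4.  57.7]
y heading -1.21 turn tool z deg -0.71
```

View pics/w14.png

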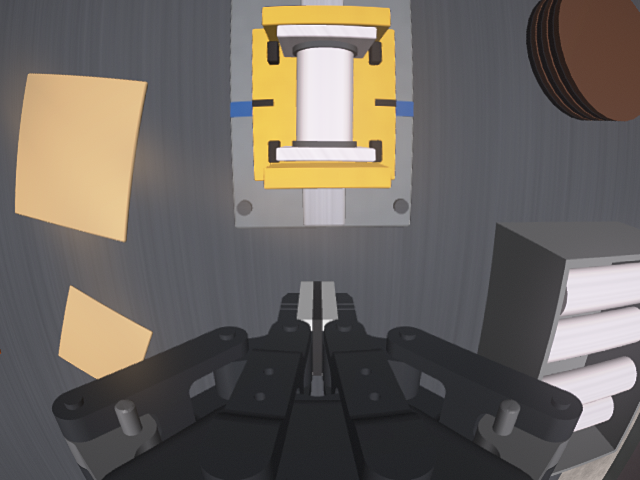

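Request:
carry_out:
  increments:
    - [[0,0.004,0.02],-0.7,255]
    - [[0,0,0.02],0,255]
    - [[0,0,0.014],0,255]
    - [[0,0,0],0,255]

```text
t: 16.28
tool_pos: [0.6289, -0.2045, 0.0575]
tcp_rot: [0.709, 0.705, 0.005, 0.01]
wrist_force: [-0.2, 0.5, -0.7]
finger_gap: -0.0004
```

```bash
python3 - <<'E'
from h import *
rel([0.627,-0.180,0.054],-0.5)
d=get_image('wrist'); cv2.imwrite('pics/w15.png',d['frame'][:,:,::-1])
E
```

```text
t 16.28 tcp [ 0.6289 -0.2045  0.0575] x axis [ 0.006  1.    -0.007] y [ 1.    -0.005  0.021] z [ 0.021 -0.007 -1.   ] gap -0.0004 F [-0.2  0.5 -0.7]
shift tool mm [24.5 -2.1  3.3]
y heading -0.31 turn tool z deg 0.19
```

View pics/w15.png

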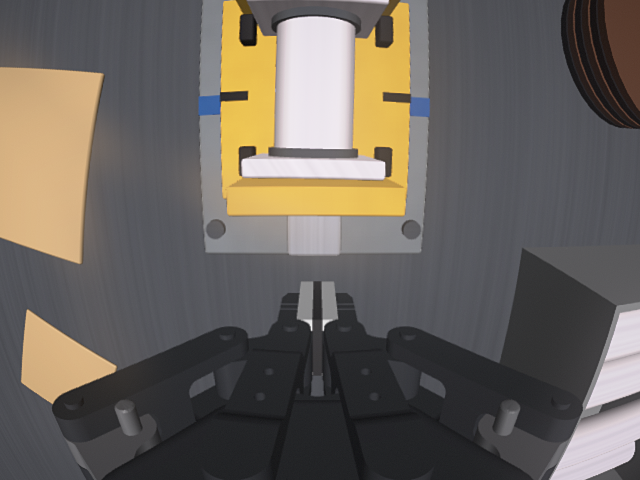

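Request:
carry_out:
  increments:
    - [[0.012,-0.001,0.001],0,255]
    - [[0.01,0,0],0,255]
    - [[0.002,0,0],0,255]

```text
t: 16.58
tool_pos: [0.63, -0.1783, 0.0608]
tcp_rot: [0.709, 0.705, 0.006, 0.012]
wrist_force: [-0.5, 0.6, -0.1]
finger_gap: -0.0001
```

Request:
carry_out:
  increments:
    - [[0.003,0,0],0,255]
    - [[0.003,0,0],0,255]

```text
t: 16.75
tool_pos: [0.6305, -0.1724, 0.0625]
tcp_rot: [0.709, 0.705, 0.006, 0.013]
wrist_force: [0.0, -10.2, -5.8]
finger_gap: -0.0
```

Request:
carry_out:
  increments:
    - [[0.005,0,0.001],0,255]
    - [[0.005,0,0.001],0,255]
    - [[0.005,0,0.001],0,255]

```text
t: 17.0
tool_pos: [0.6305, -0.1672, 0.0626]
tcp_rot: [0.711, 0.703, 0.002, 0.019]
wrist_force: [-1.1, -4.8, 2.5]
finger_gap: -0.0
```

```bash
python3 - <<'E'
from h import *
rel([0.627,-0.080,0.060],-0.5)
d=get_image('wrist'); cv2.imwrite('pics/w16.png',d['frame'][:,:,::-1])
E
```

```text
t 17.0 tcp [ 0.6305 -0.1672  0.0626] x axis [ 0.012  1.    -0.024] y [ 0.999 -0.011  0.031] z [ 0.031 -0.024 -0.999] gap -0.0 F [-1.1 -4.8  2.5]
shift tool mm [87.2 -4.6  0.4]
y heading -0.62 turn tool z deg -0.12
```

View pics/w16.png

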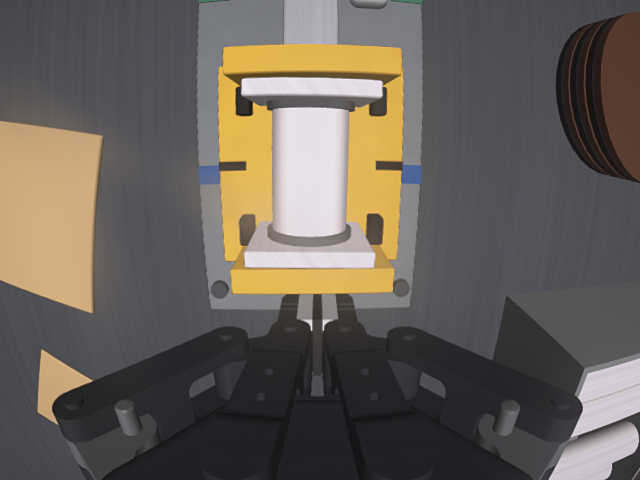

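Request:
carry_out:
  increments:
    - [[0.006,-0.0005,0.0005],0,255]
    - [[0.006,-0.0005,0.0005],0,255]
    - [[0.006,0,0.0005],0,255]
    - [[0.006,0,0.0005],0,255]
    - [[0.006,0,0.0005],0,255]
    - [[0.004,0,0.0005],0,255]

```text
t: 17.55
tool_pos: [0.6314, -0.1297, 0.061]
tcp_rot: [0.711, 0.703, 0.004, 0.021]
wrist_force: [-0.4, -1.0, 1.7]
finger_gap: 0.0003
```

```bash
python3 - <<'E'
from h import *
rel([0.627,-0.0745,0.060],-0.5)
d=get_image('wrist'); cv2.imwrite('pics/w17.png',d['frame'][:,:,::-1])
E
```

```text
t 17.55 tcp [ 0.6314 -0.1297  0.061 ] x axis [ 0.012  1.    -0.024] y [ 0.999 -0.011  0.036] z [ 0.035 -0.025 -0.999] gap 0.0003 F [-0.4 -1.   1.7]
shift tool mm [55.2 -5.1 -0.6]
y heading -0.64 turn tool z deg -0.14
```

View pics/w17.png

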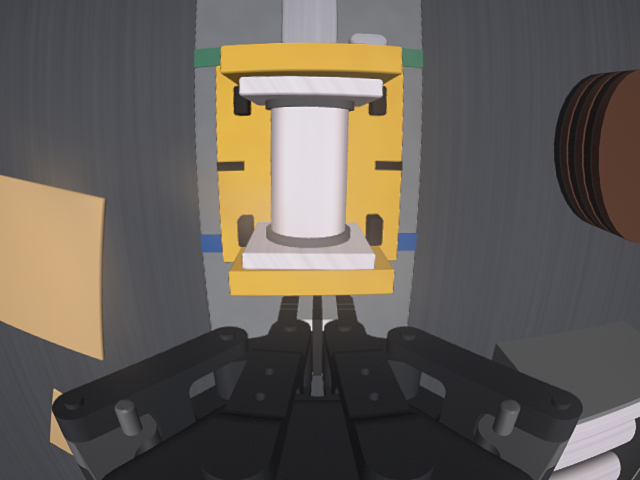

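```bash
cat > m4.py <<'E'
from h import *
import sys
d=get_image('wrist'); s,p,R=tool()
# dark deck marks
cv2.imwrite('pics/c.png',cv2.resize(d["frame"][30:310,180:440],None,fx=2.8,fy=2.1)[:,:,::-1])
uv=np.array(eval(sys.argv[1]),float) if len(sys.argv)>1 else np.array([[230,166],[389,165.5]])
b=plane(d,uv,.044,True); print("marks",b.round(4).tolist(),"disp",(b.mean(0)[1]+.118).round(4),"disp-by-tcp",round(p[1]+.173,4), p.round(4))
E
python3 m4.py
```

```text
marks [[0.5934, -0.0718], [0.6616, -0.0726]] disp 0.0458 disp-by-tcp 0.0441 [ 0.6314 -0.1289  0.0607]
```

Request:
carry_out:
  increments:
    - [[0.006,-0.0005,0.0002],0,255]
    - [[0.006,-0.0005,0.0002],0,255]
    - [[0.006,0,0],0,255]
    - [[0.006,0,0],0,255]
    - [[0.006,0,0],0,255]
    - [[0.003,0,0],0,255]

```text
t: 18.15
tool_pos: [0.6311, -0.0945, 0.0594]
tcp_rot: [0.711, 0.703, 0.004, 0.022]
wrist_force: [0.4, -0.8, 2.5]
finger_gap: -0.0002
```

Request:
carry_out:
  increments:
    - [[0.002,0,0],0,255]
    - [[0.0,0,0],0,255]

```text
t: 18.32
tool_pos: [0.6311, -0.0904, 0.0593]
tcp_rot: [0.711, 0.703, 0.004, 0.021]
wrist_force: [1.3, -1.4, 1.1]
finger_gap: -0.0001
```

```bash
python3 m4.py
```

```text
marks [[0.5934, -0.0337], [0.6609, -0.0345]] disp 0.0839 disp-by-tcp 0.0825 [ 0.6311 -0.0905  0.0593]
```

View pics/c.png

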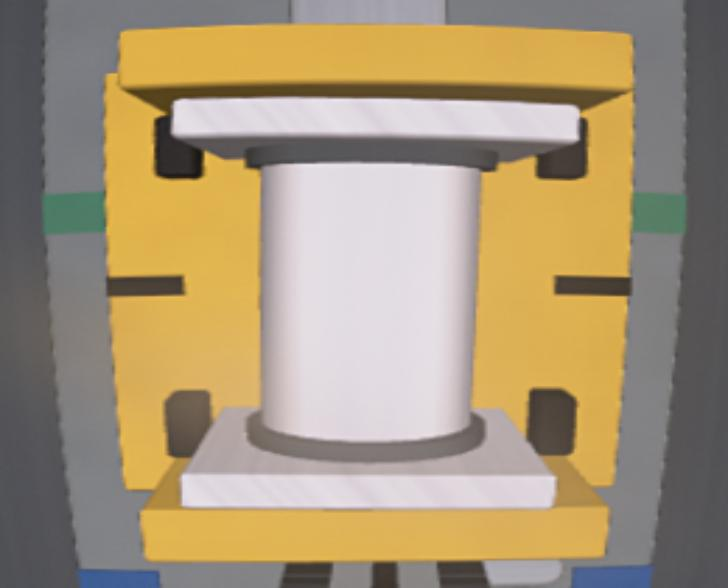

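Request:
carry_out:
  increments:
    - [[0.005,0,0],0,255]
    - [[0.003,0,0],0,255]
    - [[0.0,0,0],0,255]

```text
t: 18.62
tool_pos: [0.631, -0.0845, 0.0592]
tcp_rot: [0.711, 0.702, 0.003, 0.022]
wrist_force: [0.6, -0.4, 1.0]
finger_gap: -0.0003
```

Request:
carry_out:
  increments:
    - [[0.002,0,0],0,255]
    - [[0.0,0,0],0,255]

```text
t: 18.78
tool_pos: [0.6309, -0.0842, 0.0591]
tcp_rot: [0.712, 0.702, 0.002, 0.023]
wrist_force: [0.0, -0.7, 0.5]
finger_gap: -0.0003
```

```bash
python3 m4.py
```

```text
marks [[0.5935, -0.0275], [0.6608, -0.0286]] disp 0.09 disp-by-tcp 0.0889 [ 0.6309 -0.0841  0.0591]
```

View pics/c.png

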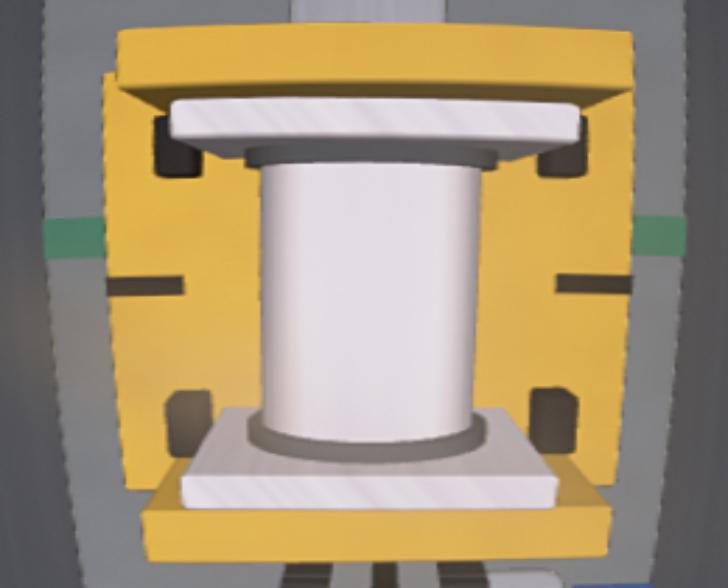

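Request:
carry_out:
  increments:
    - [[0.004,0,0],0,255]
    - [[0.003,0,0],0,255]

```text
t: 19.0
tool_pos: [0.6309, -0.0807, 0.0591]
tcp_rot: [0.713, 0.701, 0.001, 0.024]
wrist_force: [-0.6, -4.0, 1.3]
finger_gap: -0.0001
```

```bash
python3 m4.py
```

```text
marks [[0.5937, -0.0239], [0.661, -0.0252]] disp 0.0935 disp-by-tcp 0.0929 [ 0.631  -0.0801  0.0591]
```

Request:
carry_out:
  increments:
    - [[0.004,0,0],0,255]
    - [[0.003,0,0],0,255]

```text
t: 19.22
tool_pos: [0.631, -0.0743, 0.059]
tcp_rot: [0.713, 0.7, 0.001, 0.024]
wrist_force: [0.5, -9.0, 2.5]
finger_gap: 0.0002
```

```bash
python3 m4.py
```

```text
marks [[0.5938, -0.0174], [0.6611, -0.0188]] disp 0.0999 disp-by-tcp 0.0987 [ 0.631  -0.0743  0.059 ]
```

View pics/c.png

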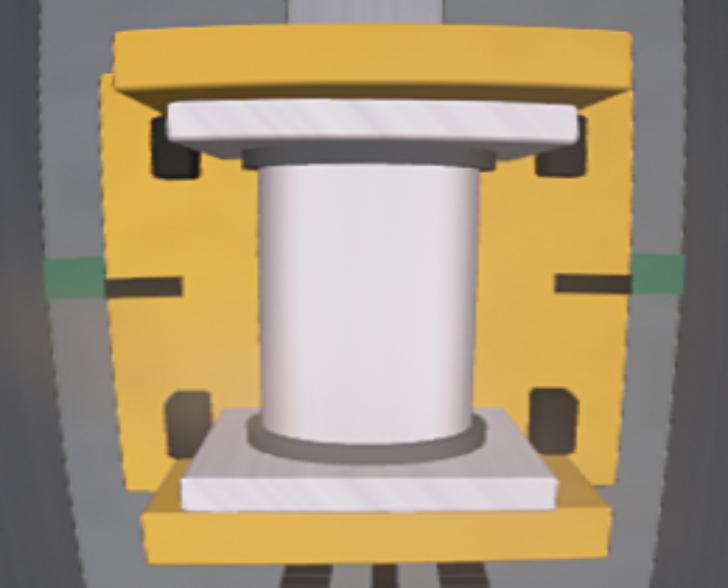

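The carrier is at the green mark and the clicking force (9 N) has been felt. Backing off now.

Request:
carry_out:
  increments:
    - [[-0.012,0,0],0,255]
    - [[-0.02,0,0],0,255]
    - [[-0.02,0,0],0,255]
    - [[0,0,0],0,255]

```text
t: 19.6
tool_pos: [0.6299, -0.1226, 0.0598]
tcp_rot: [0.711, 0.703, 0.002, 0.022]
wrist_force: [-0.8, -1.3, -1.1]
finger_gap: -0.0002
```

```bash
python3 m4.py; python3 -c "
from h import *
rel([.63,-.2,.06])
d=get_image('wrist'); cv2.imwrite('pics/w20.png',d['frame'][:,:,::-1])"
```

```text
marks [[0.5921, -0.066], [0.6598, -0.0668]] disp 0.0516 disp-by-tcp 0.053 [ 0.6301 -0.12    0.0596]
t 19.65 tcp [ 0.6301 -0.12    0.0596] x axis [ 0.01   1.    -0.025] y [ 0.999 -0.009  0.034] z [ 0.034 -0.026 -0.999] gap -0.0002 F [-0.7  0.4 -0.9]
shift tool mm [-80.    0.7   1.7]
```

View pics/w20.png

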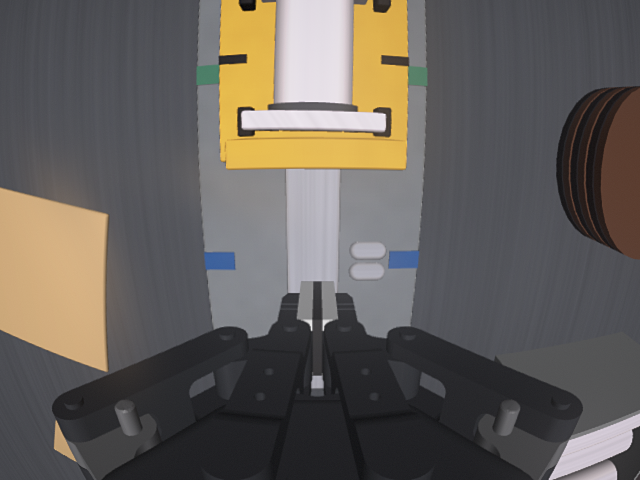

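```bash
python3 m4.py "[[232.5,59.5],[395,60.5]]"; python3 -c "
from h import *
d=get_image('wrist'); print(plane(d,[[208,75],[418,76]],.010,True), plane(d,[[220,260.5],[404,259.5]],.010,True))"
```

```text
marks [[0.5943, -0.016], [0.6623, -0.0167]] disp 0.1017 disp-by-tcp 0.056 [ 0.6304 -0.117   0.0596]
[[ 0.57493279 -0.01518525]
 [ 0.68310168 -0.01607671]] [[ 0.57656692 -0.11492263]
 [ 0.67870525 -0.11613433]]
```

Request:
carry_out:
  increments:
    - [[-0.01,0,-0.03],0,255]
    - [[0.0,0,-0.04],0,255]
    - [[0,0,-0.04],0,255]
    - [[0,0,-0.02],0,255]
    - [[0,0,0],0,255]

```text
t: 20.22
tool_pos: [0.6247, -0.1154, 0.1916]
tcp_rot: [0.706, 0.708, 0.003, 0.016]
wrist_force: [1.0, 0.6, -0.3]
finger_gap: -0.0004
```

```bash
python3 -c "
from h import *
rel([.63,-.15,.2])
d=get_image('wrist'); cv2.imwrite('pics/w21.png',d['frame'][:,:,::-1]); np.save('w.npy',d,allow_pickle=True)
cv2.imwrite('pics/c21.png',cv2.resize(d['frame'][60:260,230:410],None,fx=4,fy=3)[:,:,::-1])"
```

```text
t 20.22 tcp [ 0.6247 -0.1154  0.1916] x axis [-0.004  1.    -0.017] y [1.    0.004 0.027] z [ 0.027 -0.017 -0.999] gap -0.0004 F [ 1.   0.6 -0.3]
shift tool mm [-34.8   5.4  -7.6]
```

View pics/w21.png

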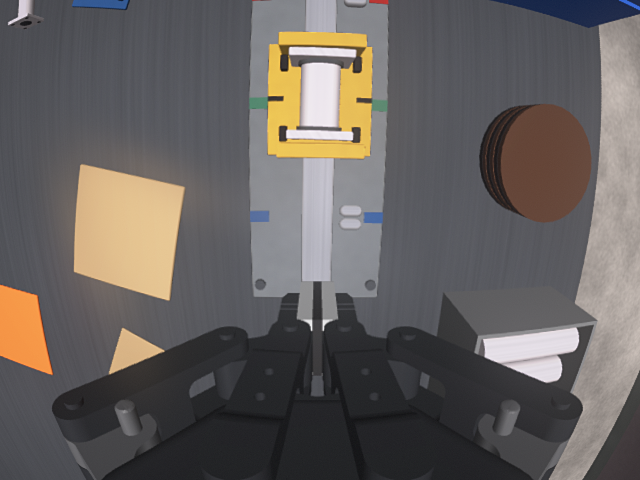

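View pics/c21.png

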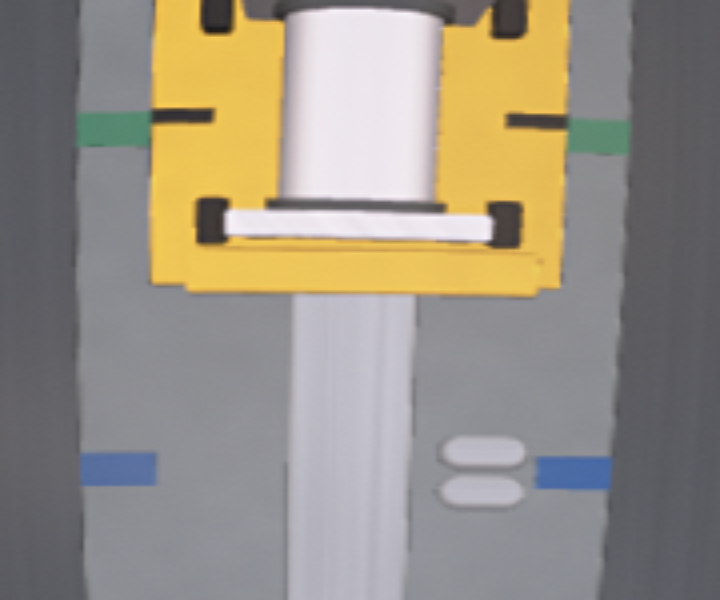

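```bash
python3 - <<'E'
from h import *
d=np.load("w.npy",allow_pickle=True).item()
s=lambda P:np.array(P,float)/[4,3]+[230,60]
f=lambda P,z:plane(d,s(P),z,True).mean(0).round(4)
print("deck marks",f([[183,116],[537,121]],.044),"green",f([[113,129],[598,136]],.010),"blue",f([[118,469],[573,473]],.010))
print("rear flange top",f([[224,222],[493,227]],.088),"rear plate outer top edge",f([[187,291],[537,296]],.08))
# far: full-image px
print("far flange top",plane(d,[[289,51],[355,53]],.088,True).round(4),"far plate inner/outer")
cv2.imwrite('pics/c22.png',cv2.resize(d['frame'][20:170,250:390],None,fx=5,fy=4)[:,:,::-1])
t=get_image('top'); cv2.imwrite('pics/top2.png',t['frame'][:,:,::-1])
E
```

```text
deck marks [ 0.6286 -0.0183] green [ 0.629  -0.0187] blue [ 0.6272 -0.1188]
rear flange top [ 0.6269 -0.0463] rear plate outer top edge [ 0.6279 -0.0619]
far flange top [[0.6067 0.0098]
 [0.6496 0.0091]] far plate inner/outer
```

View pics/c22.png

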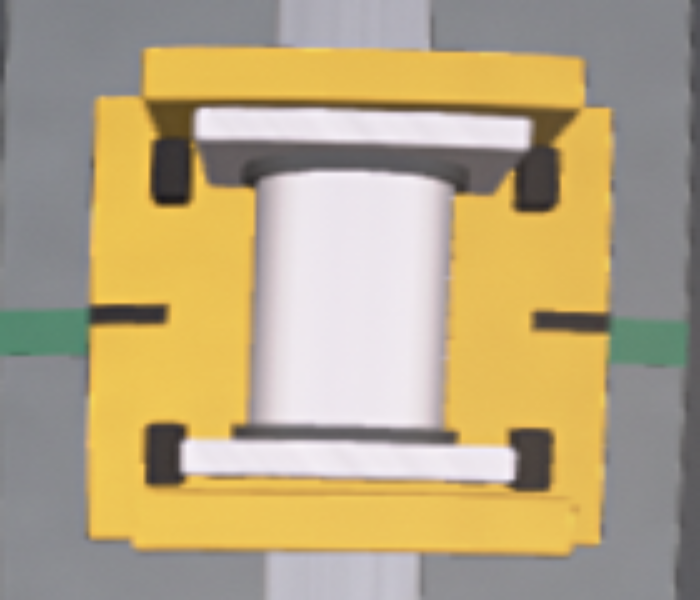

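View pics/top2.png

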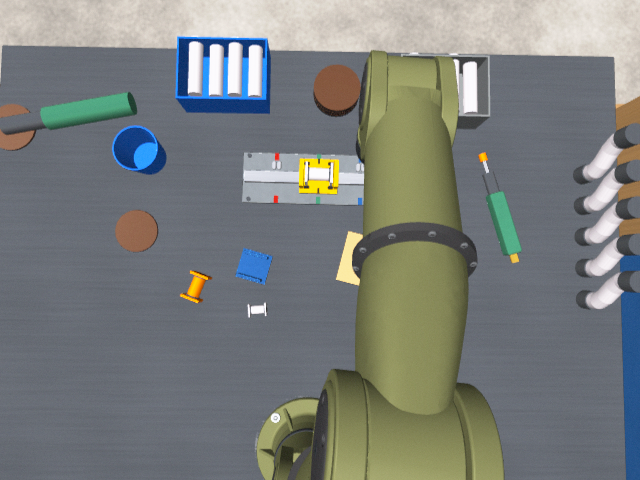

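```bash
python3 -c "
from h import *
s=bot.get_state(); print(s['t'],np.abs(s['joint_velocities']).max(),s['wrist_force'])
print(ticket.finish_job())"
```

```text
20.3167 0.04344629589290025 [-0.96159484 -0.75960957  1.31704144]
the job is handed in; nothing more can be done
None
```

The job is done and handed in at t ≈ 20.3 s. The pipe piece lies in the yellow carrier, and the carrier rests at the green mark. The hand-in reports no verdict, so the results below are my own measurements.

**What I did**
- I took the piece from the blue rack by its flange faces, set it on the large tan pad and let go.
- I then gripped it by the tube, laid it between the carrier's end plates and released it at the seat.
- With the fingers shut, I pushed the carrier to the green mark and felt about 9 N as it clicked in. Then I backed off and raised the arm clear.

**Last checks (wrist camera)**
- **Carrier:** its deck marks are at y = −0.0183 m and the green mark is at −0.0187 m. That puts it about 0.100 m along the rail, within 1 mm.
- **Piece:** its centre is within about 1 mm of the nest point, inside the lugs and with the tube along the rail.
- **Other objects:** the bucket, grinding disc and die grinder look unmoved in the top view.
- **Robot:** the wrist force is at noise level, so it is touching nothing.

**What went less well**
- One camera reading taken just after backing off gave 0.1017 m for the carrier, about 2 mm high. Compared with the green mark in that same picture it agrees with 0.100 m.
- On the pad I first turned the tool the wrong way and joint 7 came close to its limit (2.88 of 2.89 rad), so I turned it back the other way.
- The tool tilted up to about 4° along the way, with no visible effect on the placing.

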